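# Third hand at the screw-shop bench: drilled spacer block from vise to fence

## Robot

A 7-joint arm with a two-finger parallel gripper is mounted at the origin on the work surface. World frame = base frame: x ahead of the robot, y to its left, z up, the work surface at z = 0. Lengths are in m, angles in rad, forces in N, time in s.
With the tool pointing down it reaches from about 0.4 to 0.85 m from the base axis. Payload 6.9 kg.
Tool frame: the origin (TCP) lies between the finger pads; the fingertips stand ahead of it and the grasp point (between the pads) lies 3 mm ahead of it (ctrl.tcp_to_tips is the z of the fingertips in the tool frame, in m); z points along the fingers, y is the direction in which the jaws open and shut (so a half turn about z gives the same grasp; the last joint's range is limited). The gripper opens to 85 mm and grips with 20 to 120 N. Pads are 22 mm wide; open, the fingers measure 114 mm over their backs; the gripper's body (76 mm by 85 mm) begins 54 mm behind the grasp point. The pads swing forward as they close: fully open they stand 13 mm farther back than shut.
Start: joints at [1.258, 0.507, -0.238, 1.5, 0.126, 1.149, -0.155], TCP at [0.254, -0.571, 0.22] pointing down, gripper open.
Joint ranges: [-3.08, 3.08], [-0.24, 2.05], [-1.43, 1.35], [0, 2.5], [-1.52, 4.66], [0.17, 1.96], [-2.89, 2.89]. Speed limits (rad/s): [2.39, 2.39, 3.14, 3.14, 3.14, 3.14, 3.14].

## Interface

Orientations are given as a rotation vector (axis times angle).
In Python, from station import ctrl gives the robot as it stands. The module is installed in compiled form; this text tells all that it offers.
- The arm moves only by the shell command python3 -m handwheel 'ROWS' [FORCE]. ROWS is JSON, a list of rows, each a list of 7 numbers: the opening, from 0 (shut) to 1 (fully open), then the shift along the tool's x, y, z in mm, then the turn, a rotation vector about the tool's x, y, z in rad. A call has exactly 8 rows; each row is the pose to reach, as a shift and turn from the pose commanded when the call began, along the tool's axes at that moment; what a row does not reach only later rows make up. A row lasts 1/8 s, in which the tool goes at most 62.5 mm and 10.7 degrees, less where a joint would pass 70% of its speed; a pose out of reach is approached as far as the arm can. A call with a gripper value outside its range is refused whole. The fingers move at their own pace and stop on an object; FORCE is the grip in N (left out, the last holds). Time passes only in rows, so rows that repeat a pose let the fingers close, or fill a call up. It gives the time, the measured TCP pose, the force and the opening at its end, in the units of the state.
- ctrl.state(): the state, without advancing time (a new reading comes with each control period).
- ctrl.camera(name): name is "side" or "top"; returns (picture, depth): 384x512x3 uint8, red, green, blue; 384x512 float32, m along the optical axis (not along the pixel's ray), 0 where there is no reading.
- ctrl.camera_params(name): a dict with "camera_matrix" (3x3 intrinsics, pixels), "k1" (the pictures are not rectified: a ray, as slopes to the right and down, at radius r is drawn at 1 + k1 r^2 times it, then the intrinsics apply), "cam_to_world" (4x4, takes a point from camera to world coordinates). Camera axes: x right, y up, looking along -z (the intrinsics and any distortion apply to the point x, -y, -z); pixel columns grow to the right and rows downward; lengths in m; the calibration is good to about 2 mm. A picture is of the moment at which its call begins. camera_params takes no time and is no camera call.
- ctrl.finish_job(): hands the job in, once; it reports no verdict.
Trained networks look in the newest picture that a camera, given by its name, has taken for a name from the list of things; names that differ only in an ending like _2 or _b are one class to them, and where a whole thing is asked for, a point or a joint stands for the part that bears it (a point fixed in the world has none). Each returns a list of dicts, best first, with "confidence" (0 to 1); they miss things now and then, are a little off and sometimes report something else, mostly with a low value. They report only what shows in the picture. A call takes as long as a camera call. They do not tell look-alikes from the thing itself.
- ctrl.recognise(camera, thing): "centre" ([column, row] as shares, 0 to 1, of the picture: columns of its width, rows of its height, amid what is visible of it).
- ctrl.landmark_of(camera, thing): "centre" ([column, row] as shares, 0 to 1, of the picture: columns of its width, rows of its height: a listed point, or the origin of a listed thing).
The state is a dict: "t": time; "joint_pos": joint angles; "qd": joint speeds; "effort": joint torques, N m; "tool_pos": TCP position; "ee_rot": TCP orientation; "ft_force": force on the tool from outside, world axes, zero at the start; "torque": the same for the moment, N m; "gripper_width": finger opening in m.
Only numpy, scipy, OpenCV 4.12 (cv2) and the standard library are available. Lean on these libraries where they do the work, as an engineer would, in place of code of your own. Each camera call takes 0.05 s, during which the arm holds its last target.

## Task

The wooden spacer block in the drill vise has been drilled: slide the vise's loose jaw open by a good two centimetres, then lift the block out and stand it, same way up, on the white shelf board in the jig, between the two pencil lines and with a long side flat against the metal fence. Bring it up to the fence gently and press it there with a steady push of about 10 N so that a colleague can drive the screws down through it; you are the third hand, so finish while still gripping the block and pushing. Leave the jaw open and do not disturb the other things on the bench.

Things in the scene. Friction and masses are not known exactly. Their poses are not given: they have to be found in the camera images.
- vise: blue-grey drill vise, bolted down. Origin on the bench under the block; x from loose to fixed jaw, y across the jaws, z up. Ways 56 mm wide, top z 22 mm; flange 104 mm wide, top z 10 mm. Parallels on the ways carry the block at z 30 mm. Both jaws 60 mm wide, tops at z 52 mm; fixed jaw's face at x +19 mm. Front lug (50 mm wide, 52 mm high) at x -114 to -130 mm
- vise_jaw (a joint): how far the loose jaw has been slid open, m: 0 when it just touches the block, at most 0.045; it opens along the vise's -x. Its clamp is already slackened: jaw, spindle and black end knob slide together by hand against a drag of about 4 N and stay where left
- jaw_grip (a point): on top of the loose jaw (52 mm above the bench), mid width, 27 mm behind its gripping face; axes as the vise. The jaw is 60 mm wide (y), 46 mm long (x), 30 mm high (z 22 to 52 mm), its sides free to be pinched across the width from above. The block's ends stick out about 25 mm beyond the jaw's sides, in front of the gripping face
- block: drilled spacer block of pale wood, two 8 mm holes through it from top to bottom near its ends: 38 mm thick (x), 110 mm long (y), 60 mm high (z up). Origin at the centre of its underside; 0.15 to 0.24 kg. It starts upright in the vise, long side along the jaws, standing 38 mm above their tops
- jig: jig bolted to the bench: plywood base 190 x 240 x 15 mm, on it a white shelf board 140 x 180 x 16 mm held by two red-handled clamps. Origin on the bench; x square to the fence, towards it, y along it, z up. Board top at z 31 mm, from x -80 mm to the fence at x +60 mm. Clamps at x -115 to -40 mm, outside |y| 65 mm, up to z 64 mm
- fence: rigid aluminium fence 230 mm long, 6 mm thick, along the edge of the shelf board; its top is 25 mm above the board, 56 mm above the bench. Origin on its pressing face at mid length, at the height of the board's top; x points square into the fence (the way to push), y along it, z up. Friction on the board takes part of the push if the block is also pressed down
- marks: the block's place: two dark pencil lines on the shelf board, square to the fence, 116 mm apart. Origin on the board's top at the fence's pressing face, midway between the lines; axes as the fence. In place, the block's origin lies 19 mm from here along -x and its y axis runs along the fence
- spare_block: another spacer block, without holes, to be left alone: 110 x 38 x 60 mm, long side along its x, standing on the bench, origin under its centre
- screwdriver: red-handled screwdriver lying on the bench, about 200 mm long along its x
- glue: white and green glue bottle, 52 mm wide, 162 mm high, origin under its centre
- screw_bin: clear open bin of screws, 100 x 130 x 55 mm, origin under its centre
- tape_measure: yellow tape measure, 30 x 68 x 62 mm, origin under its centre
- pencil: orange carpenter's pencil, 160 mm long along its y
Not all that is in view belongs to the job. What is shaped like the vise but green is not meant. Leave any pink look-alike of the block alone.

How it is judged:
By the outcome, as a careful person would: the job done as asked, in the order asked, and still so for the second after the job is handed in, while the arm keeps its last pose, push and grip.
It also fails if it takes over 64 s, if anything falls off the work surface, if the arm or the gripper's body presses on something with over 40 N, if the wrist force passes 120 N, or if a joint passes its speed limit or range.

## Working session

There is one attempt and no reset: what is moved stays moved. The work goes in short steps, Python scripts to look and compute and a shell command to move; the robot and the scene stay as the last step left them, time stands still between calls to the robot, and variables do not carry over. Pictures are saved under pics/ and viewed, and the job is handed in when it is done.

```bash
mkdir -p pics; python3 - <<'E'
from station import ctrl
import cv2,numpy as np
s=ctrl.state()
for k,v in s.items(): print(k,np.round(v,4))
print(ctrl.tcp_to_tips)
for n in("side","top"):
    p,d=ctrl.camera(n); cv2.imwrite(f"pics/{n}0.png",p[:,:,::-1]); np.save(f"pics/{n}0.npy",d)
    print(n,ctrl.camera_params(n))
    for t in("vise","block","jaw_grip","jig","fence","marks"):
        print(t,[ (np.round(np.array(r["centre"])*[512,384],1).tolist(),round(r["confidence"],2)) for r in ctrl.landmark_of(n,t)])
E
```

```text
t 0.0
joint_pos [ 1.2575  0.5084 -0.2375  1.5011  0.1257  1.1489 -0.1548]
qd [ 0.0002 -0.0004 -0.0008 -0.0011 -0.0007  0.0018 -0.0008]
effort [ 6.00000e-04 -6.20587e+01 -2.18640e+00 -2.49653e+01  1.27000e-02
  1.21000e-02 -0.00000e+00]
tool_pos [ 0.2539 -0.5706  0.2187]
ee_rot [-3.0713e+00 -6.5270e-01  7.0000e-04]
ft_force [ 0.1527 -1.3952 -0.3447]
torque [ 0.0472 -0.0551 -0.0175]
gripper_width 0.0856
0.022
side {'camera_matrix': array([[393.77749847,   0.        , 252.91085848],
       [  0.        , 393.77749847, 192.88653093],
       [  0.        ,   0.        ,   1.        ]]), 'k1': -0.09168685806183112, 'cam_to_world': array([[ 0.95884716,  0.15599781, -0.23722734,  0.18404331],
       [-0.28390455,  0.51733369, -0.80731906, -1.15477049],
       [-0.00321432,  0.8414455 ,  0.54033243,  0.82010541],
       [ 0.        ,  0.        ,  0.        ,  1.        ]])}
vise [([236.7, 173.2], 0.95)]
block [([235.2, 165.9], 0.88), ([276.9, 173.5], 0.83), ([227.8, 160.8], 0.61)]
jaw_grip [([229.5, 160.8], 0.68), ([177.1, 149.8], 0.54)]
jig [([291.3, 241.8], 0.82)]
fence [([312.8, 233.4], 0
[... 178 characters left out ...]
   ,   0.        ,   1.        ]]), 'k1': 0.0033387875701721787, 'cam_to_world': array([[ 0.00442277,  0.98138426, -0.19200355,  0.30234801],
       [-0.99989925,  0.00175027, -0.01408641, -0.02486855],
       [-0.01348812,  0.19204651,  0.98129313,  1.22610909],
       [ 0.        ,  0.        ,  0.        ,  1.        ]])}
vise [([175.5, 202.2], 0.76), ([118.1, 265.4], 0.58), ([253.3, 229.3], 0.44)]
block [([198.4, 162.0], 0.86), ([169.4, 204.2], 0.81)]
jaw_grip [([169.1, 216.5], 0.86), ([328.8, 278.6], 0.78), ([114.8, 279.5], 0.77)]
jig [([321.4, 187.0], 0.61), ([91.7, 182.3], 0.43), ([165.0, 216.0], 0.2)]
fence [([331.9, 166.2], 0.8), ([258.0, 158.8], 0.21)]
marks [([254.0, 231.8], 0.2)]
```

View pics/top0.png

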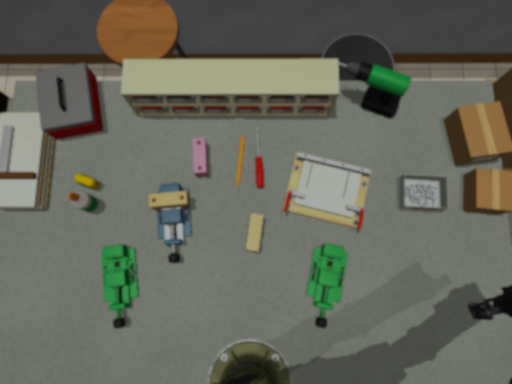

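View pics/side0.png

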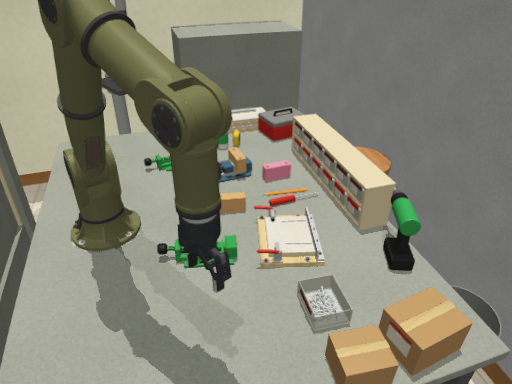

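```bash
python3 - <<'E'
import cv2
a=cv2.imread("pics/top0.png")
cv2.imwrite("pics/top0c.png",cv2.resize(a[130:300,90:220],None,fx=4.4,fy=3.5*1.0,interpolation=cv2.INTER_CUBIC)[:600])
cv2.imwrite("pics/top0d.png",cv2.resize(a[130:300,230:400],None,fx=3.5,fy=3.5,interpolation=cv2.INTER_CUBIC))
a=cv2.imread("pics/side0.png")
cv2.imwrite("pics/side0c.png",cv2.resize(a[110:290,150:390],None,fx=3.3,fy=3.3,interpolation=cv2.INTER_CUBIC))
E
```

```text
(no output)
```

View pics/top0c.png

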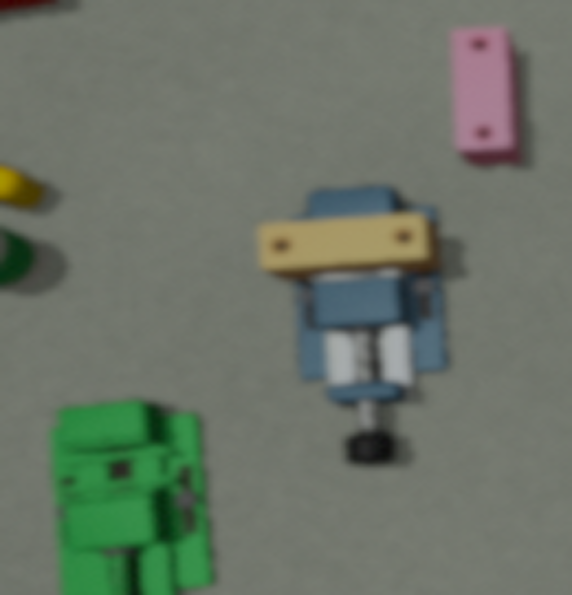

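View pics/top0d.png

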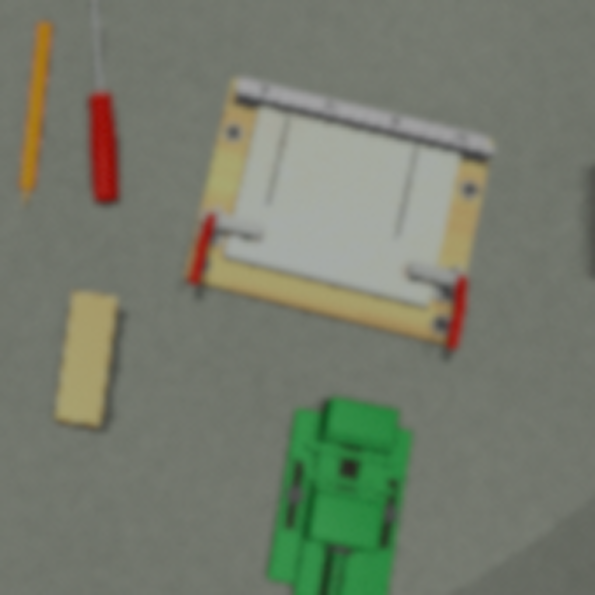

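View pics/side0c.png

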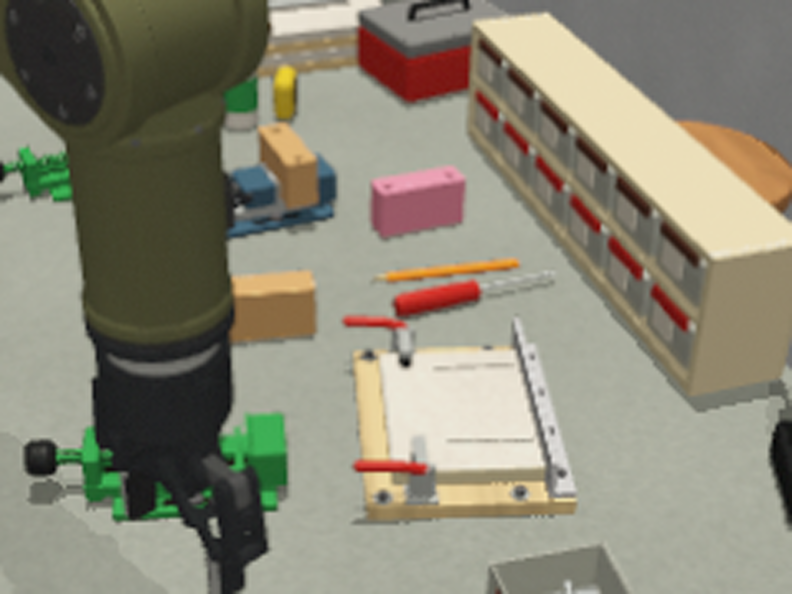

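The block meant is the drilled pale one at top-picture (169,200), in the blue-grey vise. It isn't the undrilled spare (255,232) or the pink one (200,158). The green vises at (119,278) and (326,275) aren't meant either. The jig is at about (327,190). The enlarged crop confirms the two holes and the blue vise. Next I'll measure.

```bash
cat > h.py <<'E'
from station import ctrl
import cv2,numpy as np
from scipy.spatial.transform import Rotation as R
P={n:ctrl.camera_params(n) for n in("side","top")}
def rays(n,uv):
    p=P[n]; x=cv2.undistortPoints(np.float64(uv).reshape(-1,1,2),p["camera_matrix"],np.array([p["k1"],0,0,0]),)[:,0]
    return np.c_[x[:,0],-x[:,1],-np.ones(len(x))]
def onplane(n,uv,z):
    T=P[n]["cam_to_world"]; r=rays(n,uv)@T[:3,:3].T; o=T[:3,3]
    return o+r*((z-o[2])/r[:,2])[:,None]
def atdepth(n,uv,d):
    T=P[n]["cam_to_world"]; return (rays(n,uv)*np.asarray(d)[:,None])@T[:3,:3].T+T[:3,3]
def proj(n,X):
    p=P[n];T=p["cam_to_world"]; c=(np.atleast_2d(X)-T[:3,3])@T[:3,:3]; s=c[:,:2]/-c[:,2:]*[1,-1]
    s=s*(1+p["k1"]*(s**2).sum(1,keepdims=True)); K=p["camera_matrix"]
    return s*[K[0,0],K[1,1]]+K[:2,2]
def pose(x,y,a,z=0): return lambda pts:(np.atleast_2d(pts)@np.array([[np.cos(a),-np.sin(a),0],[np.sin(a),np.cos(a),0],[0,0,1]]).T+[x,y,z])
E
python3 - <<'E'
from h import *
a=cv2.imread("pics/top0.png"); d=np.load("pics/top0.npy")
hsv=cv2.cvtColor(a,cv2.COLOR_BGR2HSV)
for uv in [(169,200),(172,216),(171,187),(330,190),(320,160),(330,185)]: print(uv,a[uv[1],uv[0]],hsv[uv[1],uv[0]],d[uv[1],uv[0]],np.round(atdepth("top",[uv],[d[uv[1],uv[0]]]),3))
def blob(lo,hi,roi,z,nm):
    m=cv2.inRange(hsv,lo,hi); k=np.zeros_like(m); k[roi[1]:roi[3],roi[0]:roi[2]]=255; m&=k
    m=cv2.morphologyEx(m,cv2.MORPH_CLOSE,np.ones((5,5)))
    c=max(cv2.findContours(m,0,cv2.CHAIN_APPROX_NONE)[0],key=cv2.contourArea)[:,0]
    w=onplane("top",c,z)[:,:2]*1000
    r=cv2.minAreaRect(w.astype(np.float32)); print(nm,np.round(r[0],1),np.round(r[1],1),round(r[2],1),cv2.contourArea(c))
    return c
blob((12,60,130),(30,255,255),(140,180,200,220),.09,"block")
blob((12,60,130),(30,255,255),(240,205,270,260),.06,"spare")
blob((95,60,40),(115,255,255),(150,205,195,230),.052,"jaw")
blob((0,0,150),(180,30,255),(280,150,375,230),.031,"board")
E
```

```text
(169, 200) [103 152 167] [ 23  98 167] 1.1582501 [[0.521 0.237 0.092]]
(172, 216) [118 104  78] [101  86 118] 1.1910726 [[0.48  0.235 0.051]]
(171, 187) [111  95  69] [101  96 111] 1.2069101 [[0.569 0.242 0.052]]
(330, 190) [163 171 166] [ 49  12 171] 1.2163893 [[ 0.564 -0.244  0.035]]
(320, 160) [155 154 155] [150   2 155] 1.2113601 [[ 0.653 -0.213  0.058]]
(330, 185) [163 171 166] [ 49  12 171] 1.2243657 [[ 0.581 -0.246  0.03 ]]
block [526.1 242.3] [ 39.1 109.6] 4.4 433.5
spare [432.3 -11.9] [ 39.9 109.8] 81.9 442.5
jaw [470.9 228.3] [60.6 97.3] 0.2 419.5
board [ 583.2 -233.5] [213.  160.1] 76.1 2828.5
```

```bash
cat >> h.py <<'E'
def ortho(n,img,cx,cy,w,h,z,s=2):  # rows: -x down, cols: -y right ; s px/mm, w(y) h(x) in mm
    X=cx+(h/2-np.arange(h*s)/s)/1000; Y=cy+(w/2-np.arange(w*s)/s)/1000
    g=np.stack(np.meshgrid(X,Y,indexing="ij"),-1).reshape(-1,2)
    uv=proj(n,np.c_[g,np.full(len(g),z)]).astype(np.float32).reshape(h*s,w*s,2)
    return cv2.remap(img,uv,None,cv2.INTER_CUBIC)
E
python3 - <<'E'
from h import *
for n in("top","side"):
    a=cv2.imread(f"pics/{n}0.png")
    o=ortho(n,a,.59,-.23,290,290,.031,2)
    for k in range(0,290,50): 
        cv2.putText(o,"x%.0f"%(590+145-k),(0,k*2+8),0,.35,(0,0,255)); cv2.putText(o,"y%.0f"%(-230+145-k),(k*2,575),0,.35,(0,0,255))
    cv2.imwrite(f"pics/oj_{n}.png",o)
    o=ortho(n,a,.51,.24,200,200,.09,2); cv2.imwrite(f"pics/ob_{n}.png",o)
a=[cv2.imread(f"pics/ob_{n}.png") for n in("top","side")]
cv2.imwrite("pics/ob.png",np.hstack(a))
E
```

```text
(no output)
```

View pics/oj_top.png

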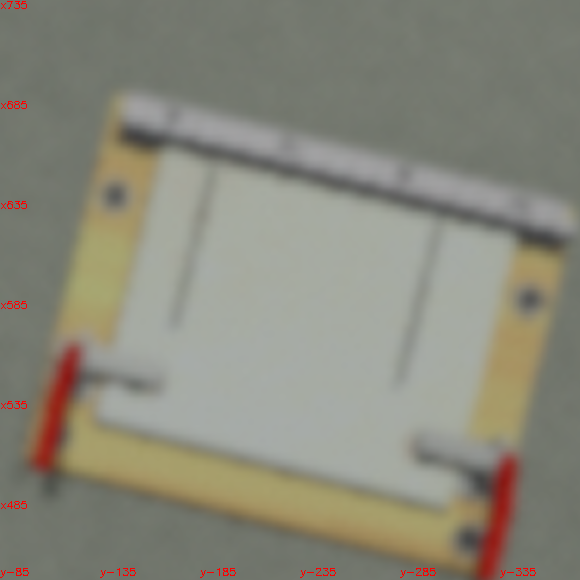

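View pics/oj_side.png

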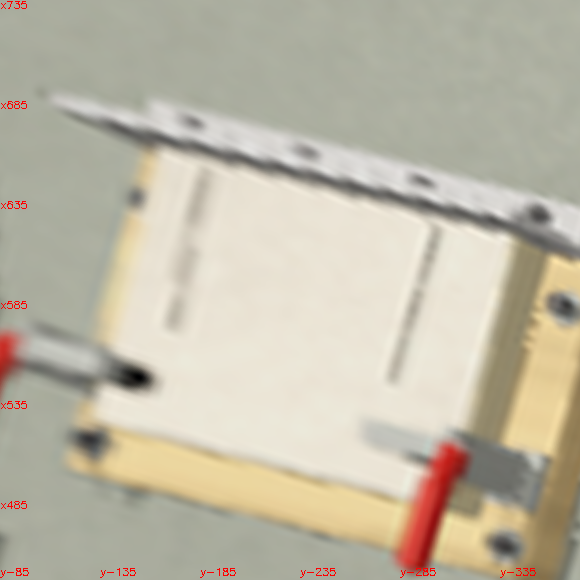

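View pics/ob.png

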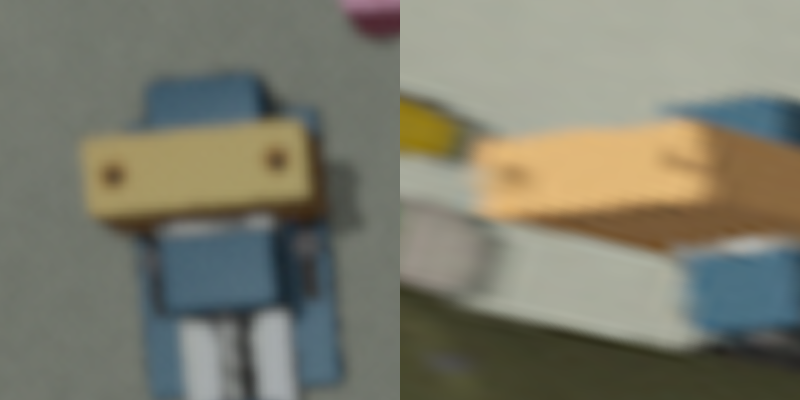

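```bash
cat > fitjig.py <<'E'
from h import *
def fit(n,img):
    # ortho rotated around jig guess: sample in jig frame guess g0
    g0=(.638,-.232,np.deg2rad(-13.2)) # marks frame guess
    T=pose(*g0,z=.031); s=4
    def samp(xs,ys):
        g=np.stack(np.meshgrid(xs,ys,indexing="ij"),-1).reshape(-1,2)/1000
        uv=proj(n,T(np.c_[g,np.zeros(len(g))])).astype(np.float32).reshape(len(xs),len(ys),2)
        return cv2.remap(cv2.cvtColor(img,cv2.COLOR_BGR2GRAY).astype(np.float32),uv,None,cv2.INTER_CUBIC)
    xs=np.arange(-70,-14,1.); res=[]
    for c in(58,-58):
        ys=np.arange(c-10,c+10,.25); I=samp(xs,ys); 
        bg=np.median(I,1,keepdims=True); w=np.clip(bg-6-I,0,None)
        pk=(w*ys).sum(1)/(w.sum(1)+1e-9); ok=w.sum(1)>30
        p=np.polyfit(xs[ok],pk[ok],1)
        for _ in range(3):
            r=np.abs(pk-np.polyval(p,xs)); o2=ok&(r<1.5); p=np.polyfit(xs[o2],pk[o2],1)
        res.append((p,o2.sum()))
        print(n,"line",c,"slope deg",np.rad2deg(np.arctan(p[0])).round(2),"y at x=0",p[1].round(2),"y at -40",np.polyval(p,-40).round(2),o2.sum())
    ys=np.arange(-75,75,2.); xs=np.arange(-14,14,.25); I=cv2.GaussianBlur(samp(xs,ys),(1,9),0)
    g=np.gradient(I,axis=0); xe=xs[np.argmin(g,0)]; 
    p=np.polyfit(ys,xe,1)
    for _ in range(3):
        o=np.abs(xe-np.polyval(p,ys))<1.5; p=np.polyfit(ys[o],xe[o],1)
    print(n,"fence slope deg",np.rad2deg(np.arctan(p[0])).round(2),"x at y=0",p[1].round(2),o.sum())
if __name__=="__main__":
    for n in("top","side"): fit(n,cv2.imread(f"pics/{n}0.png"))
E
python3 fitjig.py
python3 - <<'E'
from h import *
L=[]
for n in("top","side"):
    for k in range(3):
        p,d=ctrl.camera(n)
        for t in("marks","fence","jig","vise","jaw_grip","block"):
            for r in ctrl.landmark_of(n,t):
                if r["confidence"]>.5: 
                    z={"marks":.031,"fence":.031,"jig":0,"vise":0,"jaw_grip":.052,"block":.03}[t]
                    if k==0 or t in("marks","fence"): print(n,t,round(r["confidence"],2),np.round(onplane(n,[np.array(r["centre"])*[512,384]],z)[0]*1000,1))
        break
E
```

```text
top fence 0.87 [ 634.8 -257.1   31. ]
top jig 0.85 [ 576.2 -239.3    0. ]
top vise 0.72 [521.9 243.4   0. ]
top vise 0.68 [ 345.7 -239.8    0. ]
top vise 0.57 [333.5 401.8   0. ]
top vise 0.54 [531.1 252.    0. ]
top jaw_grip 0.9 [ 305.1 -229.4   52. ]
top jaw_grip 0.84 [299.  397.7  52. ]
top jaw_grip 0.7 [ 564.6 -230.9   52. ]
top jaw_grip 0.64 [478.7 249.8  52. ]
top block 0.76 [526.8 250.2  30. ]
top block 0.63 [659.5 159.1  30. ]
side marks 0.74 [671.8 -44.7  31. ]
side fence 0.89 [ 632.7 -280.6   31. ]
side jig 0.83 [ 580.4 -250.8    0. ]
side vise 0.92 [541.8 259.9   0. ]
side vise 0.62 [ 346.9 -242.6    0. ]
side jaw_grip 0.68 [500.  418.1  52. ]
side jaw_grip 0.52 [485.4 245.   52. ]
side block 0.88 [650.7 113.   30. ]
side block 0.52 [525.4 244.6  30. ]Traceback (most recent call last):
  File "fitjig.py", line 27, in <module>
    for n in("top","side"): fit(n,cv2.imread(f"pics/{n}0.png"))
                            ~~~^^^^^^^^^^^^^^^^^^^^^^^^^^^^^^^^
  File "fitjig.py", line 15, in fit
    p=np.polyfit(xs[ok],pk[ok],1)
    raise TypeError("expected non-empty vector for x")
TypeError: expected non-empty vector for x
```

```bash
sed -i 's/g0=(.638,-.232/g0=(.643,-.246/' fitjig.py; python3 fitjig.py; ls pics
```

```text
top line 58 slope deg -0.85 y at x=0 54.93 y at -40 55.52 56
top line -58 slope deg -0.97 y at x=0 -61.39 y at -40 -60.71 56
top fence slope deg 0.79 x at y=0 -1.44 71
side line 58 slope deg 2.92 y at x=0 60.05 y at -40 58.0 51
side line -58 slope deg -3.72 y at x=0 -61.91 y at -40 -59.31 56
side fence slope deg 0.82 x at y=0 -0.67 64
ob.png
ob_side.png
ob_top.png
oj_side.png
oj_top.png
side0.npy
side0.png
side0c.png
top0.npy
top0.png
top0c.png
top0d.png
```

```bash
cat > fitrect.py <<'E'
from h import *
from scipy.optimize import minimize
def edges(n,img,g0,z,hx,hy,name,sides="+x-x+y-y",rng=7):
    T=pose(*g0,z=z); im=img.astype(np.float32)
    out={}
    for sd in [sides[i:i+2] for i in range(0,len(sides),2)]:
        s=1 if sd[0]=="+" else -1; ax=sd[1]
        L=(hy if ax=="x" else hx)-5; tt=np.arange(-L,L+.1,1.); off=np.arange(-rng,rng,.25)
        O,Tt=np.meshgrid(off,tt,indexing="ij")
        a=s*((hx if ax=="x" else hy)+O); q=np.stack([a,Tt] if ax=="x" else [Tt,a],-1).reshape(-1,2)/1000
        uv=proj(n,T(np.c_[q,np.zeros(len(q))])).astype(np.float32).reshape(len(off),len(tt),2)
        I=cv2.remap(im,uv,None,cv2.INTER_CUBIC); 
        G=np.abs(np.gradient(I,axis=0)).sum(2)
        e=off[np.argmax(G,0)]; p=np.polyfit(tt,e,1)
        for _ in range(4):
            o=np.abs(e-np.polyval(p,tt))<1.5
            if o.sum()>5: p=np.polyfit(tt[o],e[o],1)
        out[sd]=p; print(n,name,sd,"off %.2f slope %.2f deg"%(p[1]*1,np.rad2deg(p[0])*s),o.sum(),len(tt))
    return out
if __name__=="__main__":
    t=cv2.imread("pics/top0.png"); s=cv2.imread("pics/side0.png")
    g=(.526,.2423,np.deg2rad(4.8))
    edges("top",t,g,.09,19,55,"block"); edges("side",s,g,.09,19,55,"block")
    c=np.array([np.cos(g[2]),np.sin(g[2])])
    gj=(g[0]-.042*c[0],g[1]-.042*c[1],g[2])
    edges("top",t,gj,.052,23,30,"jaw","-x+y-y"); edges("side",s,gj,.052,23,30,"jaw","-x+y-y")
    gf=(g[0]+.040*c[0],g[1]+.040*c[1],g[2])
    edges("top",t,gf,.052,20,30,"fixed","+y-y"); 
E
python3 fitrect.py
```

```text
top block +x off 1.58 slope -1.12 deg 93 101
top block -x off 0.38 slope 0.19 deg 96 101
top block +y off -1.40 slope 4.88 deg 0 29
top block -y off 1.04 slope 5.98 deg 29 29
side block +x off 0.22 slope -0.75 deg 77 101
side block -x off 0.94 slope 0.44 deg 81 101
side block +y off 1.25 slope 10.13 deg 4 29
side block -y off 1.01 slope 8.08 deg 14 29
top jaw -x off 4.84 slope 0.63 deg 40 51
top jaw +y off -0.28 slope -1.88 deg 23 37
top jaw -y off -2.36 slope -2.53 deg 37 37
side jaw -x off 3.14 slope -8.94 deg 31 51
side jaw +y off -0.25 slope 7.28 deg 12 37
side jaw -y off -0.10 slope 4.05 deg 16 37
top fixed +y off 2.97 slope -1.74 deg 15 31
top fixed -y off -1.16 slope -13.69 deg 17 31
```

```bash
cat > go.py <<'E'
from h import *
import sys
def plan(pos,yaw_y,quiet=False):
    """pos: target TCP (m); yaw_y: world heading (deg) of tool y, either sense; prints shift mm in tool axes + rotvec for both senses"""
    s=ctrl.state(); r0=R.from_rotvec(s["ee_rot"]); 
    sh=r0.inv().apply(np.array(pos)-s["tool_pos"])*1000
    print("t %.2f pos"%s["t"],np.round(s["tool_pos"],4),"F",np.round(s["ft_force"],2),"w %.4f"%s["gripper_width"],"q",np.round(s["joint_pos"],2))
    print("tool y heading %.2f tool z"%np.rad2deg(np.arctan2(*r0.apply([0,1,0])[[1,0]])),np.round(r0.apply([0,0,1]),4))
    print("shift",np.round(sh,1))
    for h in (0,180):
        a=np.deg2rad(yaw_y+h); y=np.array([np.cos(a),np.sin(a),0]); z=np.array([0,0,-1.]); x=np.cross(y,z)
        rv=(r0.inv()*R.from_matrix(np.c_[x,y,z])).as_rotvec(); print("turn",np.round(rv,4),"deg %.1f"%np.rad2deg(np.linalg.norm(rv)))
if __name__=="__main__": plan([float(v) for v in sys.argv[1:4]],float(sys.argv[4]))
E
python3 go.py .4764 .2372 .22 95.2
```

```text
t 1.40 pos [ 0.2541 -0.571   0.2196] F [-0.61  0.03  0.02] w 0.0855 q [ 1.26  0.51 -0.24  1.5   0.13  1.15 -0.15]
tool y heading -66.00 tool z [ 0. -0. -1.]
shift [ 5.317e+02 -6.480e+02 -4.000e-01]
turn [ 0.      0.     -2.8135] deg 161.2
turn [ 0.     -0.      0.3281] deg 18.8
```

```bash
python3 -m handwheel '[[1,40,-30,0,0,0,0.04],[1,85,-64,0,0,0,0.08],[1,127,-96,0,0,0,0.12],[1,170,-128,0,0,0,0.16],[1,212,-160,0,0,0,0.20],[1,254,-192,0,0,0,0.24],[1,297,-224,0,0,0,0.28],[1,339,-255,0,0,0,0.328]]'; python3 go.py .4764 .2372 .22 95.2
```

```text
t: 2.4
tool_pos: [0.4609, -0.1986, 0.2199]
ee_rot: [3.138, 0.14, 0.001]
ft_force: [-0.3, 0.1, 0.7]
gripper_width: 0.0854
t 2.40 pos [ 0.4609 -0.1986  0.2199] F [-0.28  0.1   0.69] w 0.0854 q [ 0.56  0.32 -0.28  1.82  0.1   1.02 -1.24]
tool y heading -84.88 tool z [ 7.e-04 -3.e-04 -1.e+00]
shift [ 5.430e+01 -4.327e+02 -2.000e-01]
turn [-1.0000e-03 -6.0000e-04  3.1402e+00] deg 179.9
turn [ 0.0004 -0.0007 -0.0014] deg 0.1
```

```bash
python3 -m handwheel '[[1,8,-62,0,0,0,0],[1,16,-124,0,0,0,0],[1,24,-186,0,0,0,0],[1,32,-248,0,0,0,0],[1,40,-310,0,0,0,0],[1,48,-372,10,0,0,0],[1,54.3,-432.7,30,0,0,0],[1,54.3,-432.7,50,0,0,0]]'; python3 go.py .4764 .2372 .048 95.2
python3 - <<'E'
from h import *
for n in("side","top"):
    p,d=ctrl.camera(n); a=p[:,:,::-1].copy(); cv2.imwrite(f"pics/{n}1.png",a)
a=cv2.imread("pics/side1.png"); b=cv2.imread("pics/top1.png")
cv2.imwrite("pics/c1.png",np.hstack([cv2.resize(a[90:220,170:300],(390,390),interpolation=2),cv2.resize(b[140:270,110:240],(390,390),interpolation=2)]))
E
```

```text
t: 3.4
tool_pos: [0.474, 0.2419, 0.1694]
ee_rot: [-3.134, -0.155, -0.002]
ft_force: [-0.6, -0.3, -0.2]
gripper_width: 0.0854
t 3.40 pos [0.474  0.2419 0.1694] F [-0.61 -0.27 -0.18] w 0.0854 q [-0.22  0.43 -0.42  1.82  0.21  0.93 -2.21]
tool y heading -84.35 tool z [ 8.0e-04  3.9e-03 -1.0e+00]
shift [  1.8   5.4 121.4]
turn [ 1.8000e-03 -6.0000e-03 -3.1338e+00] deg 179.6
turn [-0.0039 -0.0011  0.0078] deg 0.5
```

View pics/c1.png

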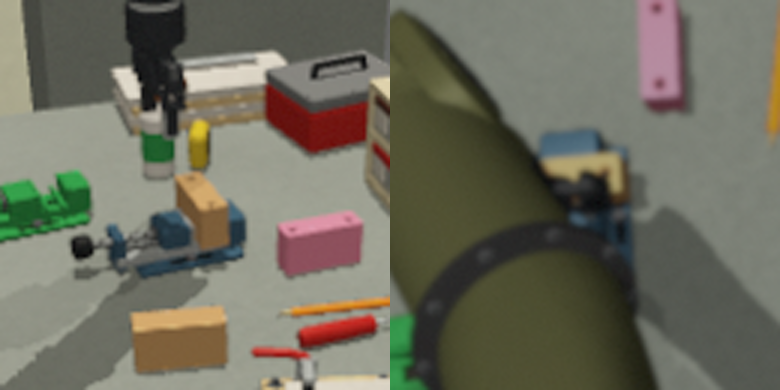

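The side crop shows the gripper well above the vise and block, with nothing touching. In the top view the arm hides most of the vise. I'll re-read the settled pose before descending.

```bash
python3 go.py .4764 .2372 .048 95.2
```

```text
t 3.50 pos [0.4735 0.2363 0.1677] F [-0.04 -0.44 -0.54] w 0.0856 q [-0.22  0.43 -0.42  1.82  0.21  0.94 -2.21]
tool y heading -84.64 tool z [-0.0035 -0.0014 -1.    ]
shift [  3.4  -0.8 119.7]
turn [-5.7000e-03  1.7000e-03 -3.1388e+00] deg 179.8
turn [0.0011 0.0036 0.0028] deg 0.3
```

```bash
python3 -m handwheel '[[1,0,0,20,0,0,0],[1,0,0,40,0,0,0],[1,0,0,55,0,0,0],[1,0,0,65,0,0,0],[1,0,0,70,0,0,0],[1,0,0,70,0,0,0],[1,0,0,70,0,0,0],[1,0,0,70,0,0,0]]'; python3 go.py .4764 .2372 .048 95.2
python3 - <<'E'
from h import *
p,d=ctrl.camera("side"); a=p[:,:,::-1].copy(); cv2.imwrite(f"pics/side2.png",a)
cv2.imwrite("pics/c2.png",cv2.resize(a[110:210,180:280],(600,600),interpolation=2))
E
```

```text
t: 4.5
tool_pos: [0.4752, 0.2358, 0.1]
ee_rot: [-3.138, -0.142, -0.001]
ft_force: [0.5, -0.0, 0.7]
gripper_width: 0.0856
t 4.50 pos [0.4752 0.2358 0.1   ] F [ 0.55 -0.03  0.67] w 0.0856 q [-0.25  0.51 -0.38  1.91  0.27  0.77 -2.26]
tool y heading -84.80 tool z [ 7.e-04  4.e-04 -1.e+00]
shift [ 1.2 -1.2 52. ]
turn [-1.1000e-03  5.0000e-04  3.1416e+00] deg 180.0
turn [-0.0003 -0.0007 -0.    ] deg 0.0
```

View pics/c2.png

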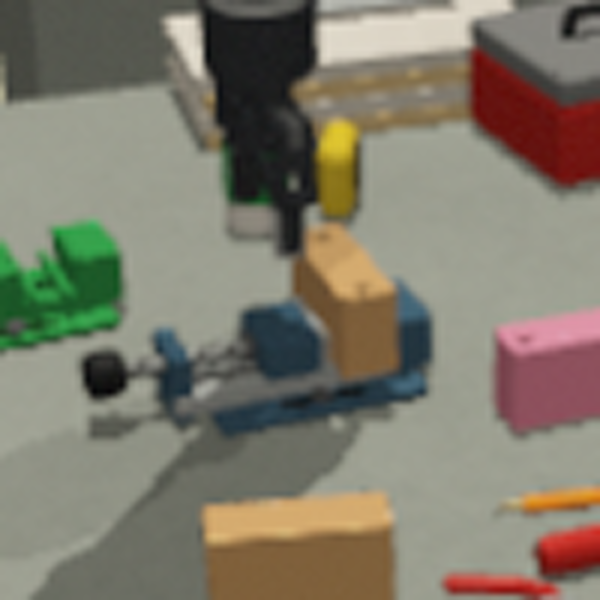

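```bash
python3 -m handwheel '[[1,1,-1,12,0,0,0],[1,1,-1,25,0,0,0],[1,1,-1,38,0,0,0],[1,1,-1,46,0,0,0],[1,1,-1,50,0,0,0],[1,1,-1,50,0,0,0],[0.5,1,-1,50,0,0,0],[0.5,1,-1,50,0,0,0]]' 25; python3 go.py .4764 .2372 .05 95.2
```

```text
t: 5.55
tool_pos: [0.4761, 0.2369, 0.05]
ee_rot: [-3.138, -0.142, -0.001]
ft_force: [0.3, -0.6, 0.6]
gripper_width: 0.0514
t 5.55 pos [0.4761 0.2369 0.05  ] F [ 0.35 -0.57  0.57] w 0.0514 q [-0.28  0.58 -0.35  1.95  0.31  0.66 -2.3 ]
tool y heading -84.80 tool z [ 6.e-04  3.e-04 -1.e+00]
shift [ 0.3 -0.3 -0. ]
turn [-1.1000e-03  4.0000e-04  3.1416e+00] deg 180.0
turn [-0.0003 -0.0007 -0.    ] deg 0.0
```

```bash
python3 - <<'E'
from h import *
p,d=ctrl.camera("side"); a=p[:,:,::-1].copy(); cv2.imwrite(f"pics/side3.png",a)
cv2.imwrite("pics/c3.png",cv2.resize(a[110:210,180:280],(600,600),interpolation=2))
print(ctrl.state()["gripper_width"],ctrl.state()["tool_pos"])
E
```

```text
0.044170705100671094 [0.47612406 0.23683199 0.04994319]
```

View pics/c3.png

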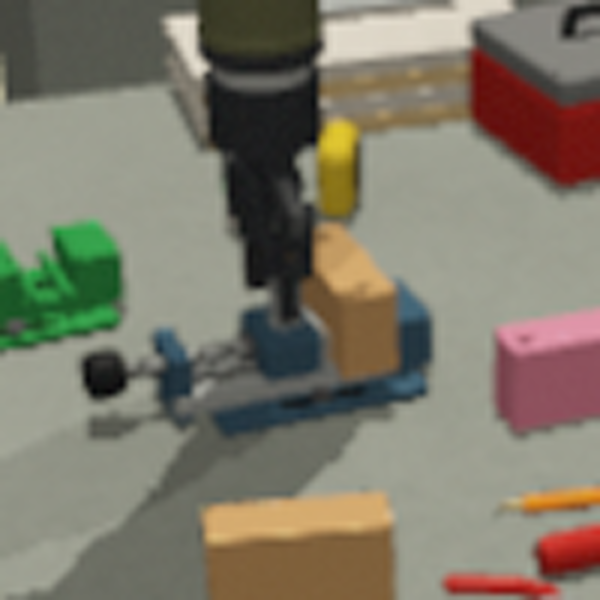

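```bash
python3 - <<'E'
from h import *
def c(p): return np.round((p-[180,110])*6)
V=pose(.526,.2417,np.deg2rad(5.2))
print("jaw top corners",c(proj("side",V([[-.019,-.03,.052],[-.019,.03,.052],[-.065,.03,.052],[-.065,-.03,.052]]))).tolist())
s=ctrl.state(); t=s["tool_pos"]
for dz in(-.022,0,.05):
    print(dz,c(proj("side",[t+[0,-.022,dz],t+[0,.022,dz]])).tolist())
p,d=ctrl.camera("side"); a=p[:,:,::-1]
print(np.round(d[155:172:2,222:236:2],3))
for u,v in((228,158),(229,160),(222,155),(224,156),(228,150),(225,168),(230,168)): print(u,v,a[v,u],np.round(atdepth("side",[(u,v)],[d[v,u]])*1000))
print(s["effort"])
E
```

```text
jaw top corners [[330.0, 334.0], [301.0, 295.0], [238.0, 307.0], [265.0, 346.0]]
-0.022 [[281.0, 368.0], [266.0, 338.0]]
0 [[280.0, 340.0], [265.0, 310.0]]
0.05 [[277.0, 274.0], [262.0, 245.0]]
[[1.613 1.55  1.523 1.529 1.531 1.589 1.587]
 [0.    1.554 1.553 1.56  1.626 1.602 1.577]
 [1.749 1.567 1.558 1.565 1.638 1.61  1.582]
 [1.617 1.563 1.562 1.562 1.628 1.613 1.582]
 [1.608 1.571 1.563 1.577 1.61  1.61  1.588]
 [1.598 1.592 1.59  1.594 1.59  1.598 1.606]
 [1.608 1.587 1.588 1.586 1.597 1.597 1.596]
 [1.607 1.59  1.592 1.595 1.602 1.598 1.607]
 [1.612 1.587 1.598 1.596 1.605 1.599 1.608]]
228 158 [30 28 30] [[480. 200.  96.]]
229 160 [75 78 78] [[487. 213.  79.]]
222 155 [27 27 28] [[469. 264.  80.]]
224 156 [48 49 50] [[467. 213. 100.]]
228 150 [31 31 28] [[477. 178. 142.]]
225 168 [65 55 38] [[468. 208.  49.]]
230 168 [61 52 35] [[488. 207.  46.]]
[-1.52618025e-02 -5.70896530e+01 -3.75799432e+00 -1.60571605e+01
  8.66875984e-03 -2.13265562e-04  6.63462397e-04]
```

```bash
python3 - <<'E'
from h import *
s=ctrl.state(); t=s["tool_pos"]
p,d=ctrl.camera("side"); a=p[:,:,::-1].copy()
b=cv2.resize(a[130:190,200:270],None,fx=10,fy=10,interpolation=2)
for y in(-.022,.022):
  for z in(.028,.05,.1): 
    q=((proj("side",t*[1,1,0]+[0,y,z])[0]-[200,130])*10).astype(int); cv2.circle(b,tuple(int(v) for v in q),5,(0,0,255) if y<0 else (0,255,255),-1)
cv2.imwrite("pics/c4.png",b)
a0=cv2.imread("pics/side0.png"); b=cv2.resize(a0[210:310,170:270],None,fx=6,fy=6,interpolation=2)
t0=np.array([.2541,-.571,.2196]); r=R.from_rotvec([-3.0713,-.6527,.0007])
for y in(-.043,.043):
  for z in(.022,.009,-.05):
    q=((proj("side",t0+r.apply([0,y,z]))[0]-[170,210])*6).astype(int); cv2.circle(b,tuple(int(v) for v in q),5,(0,0,255) if y<0 else (0,255,255),-1)
cv2.imwrite("pics/c5.png",b)
E
```

```text
(no output)
```

View pics/c4.png

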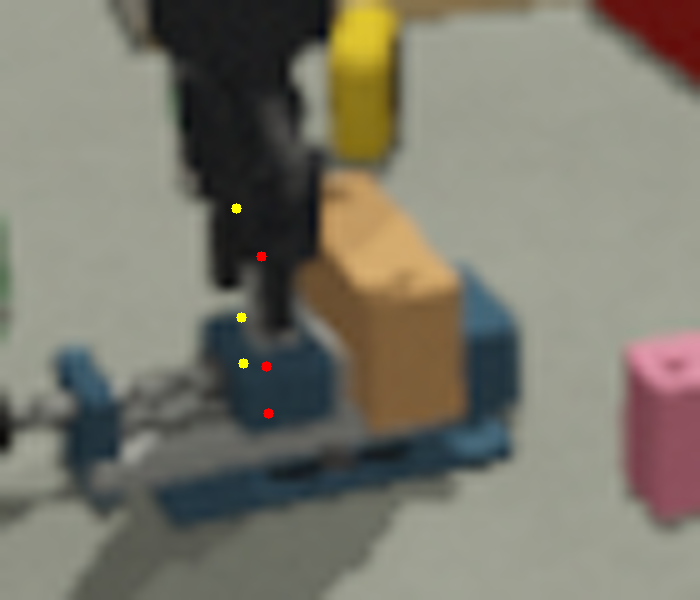

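View pics/c5.png

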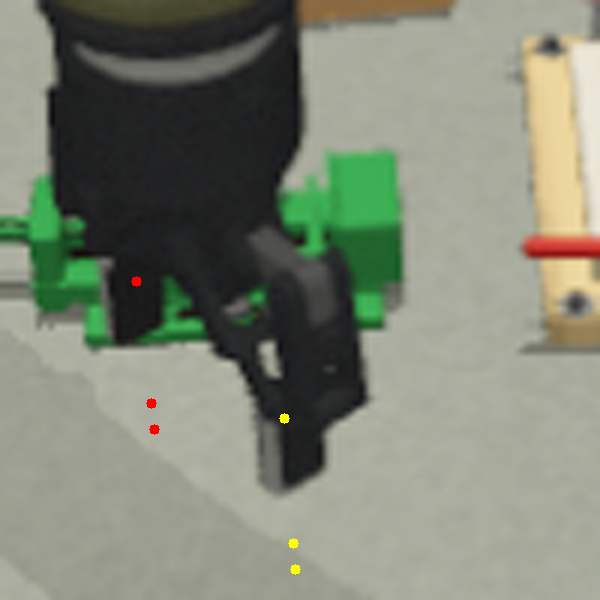

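```bash
python3 - <<'E'
from h import *
def cloud(img,d,u0,u1,v0,v1,nm):
    for v in range(v0,v1,2):
        uu=[u for u in range(u0,u1) if img[v,u].max()<60 and d[v,u]>0]
        if not uu: continue
        X=atdepth("side",[(u,v) for u in uu],[d[v,u] for u in uu])*1000
        print(nm,v,min(uu),max(uu),np.round(np.median(X,0)))
cloud(cv2.imread("pics/side0.png"),np.load("pics/side0.npy"),213,226,276,294,"start")
p,d=ctrl.camera("side"); cloud(p,d,224,232,140,168,"now")
T=np.load("pics/top0.npy"); a=cv2.imread("pics/top0.png")
vs,us=np.where((a.max(2)<45)); o=(us>465)&(vs>280)&(vs<325); us,vs=us[o],vs[o]
X=atdepth("top",np.c_[us,vs],T[vs,us])*1000
for i in range(0,len(us),12): print(us[i],vs[i],np.round(X[i]))
E
```

```text
start 276 213 225 [ 271. -635.  300.]
start 278 213 225 [ 271. -637.  299.]
start 280 216 224 [ 271. -641.  297.]
start 282 217 223 [ 271. -639.  291.]
start 284 217 223 [ 274. -622.  269.]
start 286 217 223 [ 274. -623.  264.]
start 288 217 222 [ 272. -623.  260.]
start 290 217 218 [ 268. -622.  254.]
now 140 224 229 [474. 197. 176.]
now 142 224 229 [471. 198. 168.]
now 144 224 227 [472. 197. 160.]
now 146 224 231 [471. 172. 161.]
now 148 224 231 [473. 175. 152.]
now 150 224 231 [475. 179. 142.]
now 152 224 231 [478. 188. 128.]
now 154 224 231 [476. 187. 120.]
now 156 224 229 [471. 193. 110.]
now 158 226 228 [477. 204.  94.]
now 160 226 228 [476. 203.  86.]
now 162 226 228 [476. 201.  78.]
511 286 [ 285. -554.  369.]
510 288 [ 282. -546.  378.]
505 290 [ 277. -542.  368.]
509 291 [ 276. -541.  382.]
505 293 [ 271. -539.  370.]
508 294 [ 270. -538.  383.]
509 295 [ 268. -536.  389.]
507 296 [ 266. -534.  385.]
503 297 [ 263. -534.  371.]
497 298 [ 259. -542.  335.]
509 298 [ 262. -535.  388.]
498 299 [ 257. -546.  331.]
510 299 [ 260. -534.  393.]
495 300 [ 255. -541.  329.]
507 300 
[... 607 characters left out ...]

493 308 [ 239. -528.  341.]
505 308 [ 241. -537.  368.]
474 309 [ 234. -501.  315.]
486 309 [ 237. -507.  352.]
498 309 [ 237. -538.  341.]
510 309 [ 240. -535.  388.]
480 310 [ 234. -502.  336.]
492 310 [ 235. -523.  345.]
504 310 [ 236. -538.  361.]
474 311 [ 229. -508.  300.]
486 311 [ 233. -509.  348.]
501 311 [ 233. -538.  351.]
472 312 [ 227. -503.  300.]
484 312 [ 230. -506.  344.]
500 312 [ 231. -538.  347.]
473 313 [ 224. -506.  299.]
485 313 [ 228. -508.  344.]
473 314 [ 222. -507.  297.]
485 314 [ 226. -509.  342.]
476 315 [ 220. -511.  300.]
488 315 [ 225. -512.  347.]
479 316 [ 220. -506.  322.]
491 316 [ 223. -516.  350.]
484 317 [ 219. -512.  332.]
479 318 [ 215. -509.  316.]
```

```bash
python3 - <<'E'
import cv2
a=cv2.imread("pics/top0.png"); cv2.imwrite("pics/c6.png",cv2.resize(a[270:340,442:512],None,fx=8,fy=8,interpolation=2))
E
```

```text
(no output)
```

View pics/c6.png

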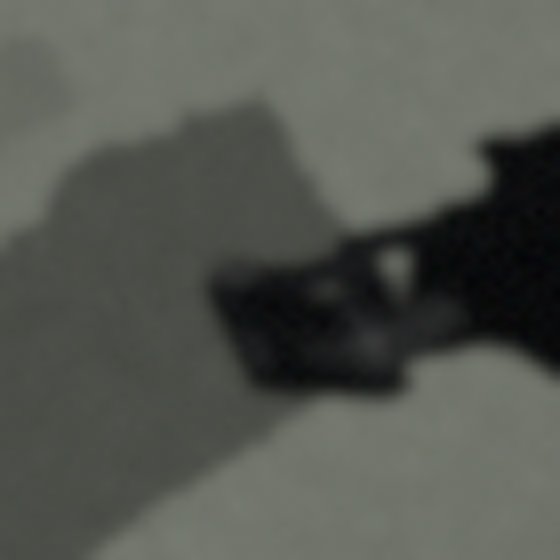

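The fingers closed to 44 mm without touching the 60 mm jaw. The pictures agree: the tips sit about 12 mm above the jaw's top (c4, tip at about (275,335)). So the reported tool z, or the tip offset, looks off by about 35–40 mm against the scene. I'll find the true height by touching the jaw's top gently with the half-closed fingers.

```bash
python3 -m handwheel '[[0.5,0,0,1,0,0,0],[0.5,0,0,3,0,0,0],[0.5,0,0,5,0,0,0],[0.5,0,0,6,0,0,0],[0.5,0,0,7,0,0,0],[0.5,0,0,8,0,0,0],[0.5,0,0,9,0,0,0],[0.5,0,0,9,0,0,0]]'; python3 go.py .4764 .2372 .05 95.2
```

```text
t: 6.75
tool_pos: [0.4759, 0.2367, 0.0405]
ee_rot: [3.138, 0.142, -0.0]
ft_force: [-0.0, 0.3, -0.3]
gripper_width: 0.0428
t 6.75 pos [0.4759 0.2367 0.0405] F [-0.03  0.3  -0.35] w 0.0428 q [-0.28  0.6  -0.34  1.96  0.32  0.64 -2.31]
tool y heading -84.80 tool z [-1.e-04 -0.e+00 -1.e+00]
shift [ 0.5 -0.4 -9.5]
turn [ 1.0000e-04 -0.0000e+00  3.1416e+00] deg 180.0
turn [ 0.      0.0001 -0.    ] deg 0.0
```

```bash
python3 -m handwheel '[[0.5,0,0,0.5,0,0,0],[0.5,0,0,1,0,0,0],[0.5,0,0,1.5,0,0,0],[0.5,0,0,2,0,0,0],[0.5,0,0,2.5,0,0,0],[0.5,0,0,3,0,0,0],[0.5,0,0,3.5,0,0,0],[0.5,0,0,3.5,0,0,0]]'; python3 - <<'E'
from h import *
p,d=ctrl.camera("side"); a=p[:,:,::-1].copy()
cv2.imwrite("pics/c7.png",cv2.resize(a[130:190,200:270],None,fx=10,fy=10,interpolation=2))
print(ctrl.state()["ft_force"])
E
```

```text
t: 7.75
tool_pos: [0.4761, 0.2368, 0.0385]
ee_rot: [3.138, 0.142, 0.002]
ft_force: [-2.6, -2.7, 15.7]
gripper_width: 0.0429
[-3.45674261 -2.04912404 15.43709835]
```

View pics/c7.png

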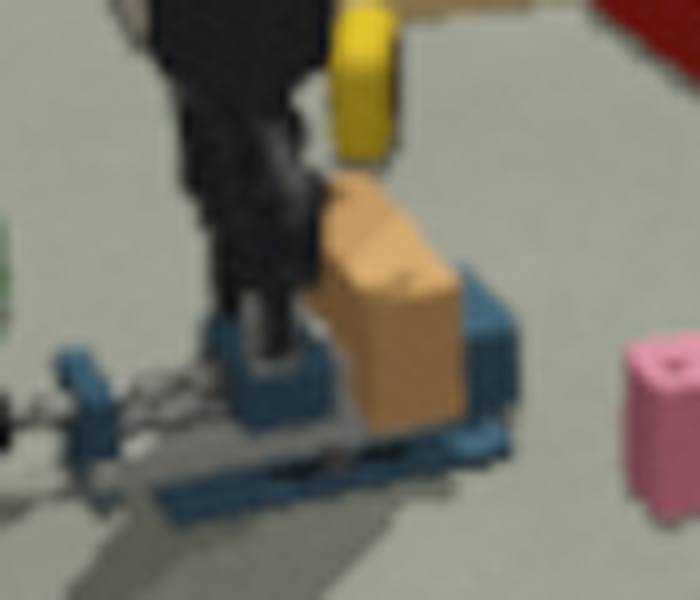

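```bash
python3 - <<'E'
from h import *
for i in range(3):
    s=ctrl.state(); print(np.round(s["ft_force"],2),np.round(s["torque"],3),np.round(s["tool_pos"],4),s["gripper_width"]); ctrl.camera("side")
E
```

```text
[-3.46 -2.05 15.44] [-0.426  0.739 -0.016] [0.4761 0.2368 0.0385] 0.04277479558756545
[-3.89 -2.69 17.01] [-0.518  0.759  0.023] [0.4761 0.2368 0.0385] 0.04281386502099239
[-3.25 -1.73 15.64] [-0.537  0.739 -0.045] [0.4761 0.2368 0.0385] 0.042541028973408945
```

The moments (about 0.74 N·m from 3.4 N at a lever of about 0.22 m, nothing off-centre) show the fingertips bearing centrally on the jaw's top, not the body on the block. So the true tip height is 52 mm at reported z 0.0387 with the fingers 43 mm apart, which puts the reported z about 30 mm low. I'll use that correction from here.

```bash
python3 -m handwheel '[[0.5,0,0,-4,0,0,0],[1,0,0,-8,0,0,0],[1,0,0,-8,0,0,0],[1,0,0,-8,0,0,0],[1,0,0,-8,0,0,0],[1,0,0,-8,0,0,0],[1,0,0,-4,0,0,0],[1,0,0,0,0,0,0]]'; python3 go.py .4764 .2372 .022 95.2
```

```text
t: 8.95
tool_pos: [0.4759, 0.2367, 0.0368]
ee_rot: [3.138, 0.142, -0.0]
ft_force: [0.2, -0.3, -0.7]
gripper_width: 0.0852
t 8.95 pos [0.4759 0.2367 0.0368] F [ 0.18 -0.3  -0.67] w 0.0852 q [-0.28  0.6  -0.34  1.97  0.33  0.63 -2.31]
tool y heading -84.80 tool z [-1.e-04 -0.e+00 -1.e+00]
shift [ 0.6 -0.4 14.8]
turn [ 1.0000e-04 -0.0000e+00  3.1416e+00] deg 180.0
turn [ 0.      0.0001 -0.    ] deg 0.0
```

Open and no contact. Now down 15 mm, then close on the jaw's sides.

```bash
python3 -m handwheel '[[1,0,0,3,0,0,0],[1,0,0,7,0,0,0],[1,0,0,11,0,0,0],[1,0,0,15,0,0,0],[1,0,0,15,0,0,0],[0.6,0,0,15,0,0,0],[0.4,0,0,15,0,0,0],[0.4,0,0,15,0,0,0]]' 30; python3 go.py .4764 .2372 .022 95.2
python3 - <<'E'
from h import *
p,d=ctrl.camera("side"); a=p[:,:,::-1].copy()
cv2.imwrite("pics/c8.png",cv2.resize(a[130:190,200:270],None,fx=10,fy=10,interpolation=2))
s=ctrl.state();print(s["ft_force"],s["gripper_width"])
E
```

```text
t: 9.95
tool_pos: [0.4763, 0.2389, 0.0229]
ee_rot: [-3.135, -0.144, -0.003]
ft_force: [-2.3, 5.9, 6.3]
gripper_width: 0.0596
t 9.95 pos [0.4763 0.2389 0.0229] F [-2.33  5.9   6.32] w 0.0596 q [-0.3   0.62 -0.33  1.98  0.34  0.59 -2.33]
tool y heading -84.73 tool z [ 0.0018  0.0032 -1.    ]
shift [-0.1  1.7  0.9]
turn [ 0.0033 -0.0047 -3.1403] deg 179.9
turn [-0.003  -0.0021  0.0013] deg 0.2
[-1.45151836  5.13198385  5.63623913] 0.058980937371676916
```

View pics/c8.png

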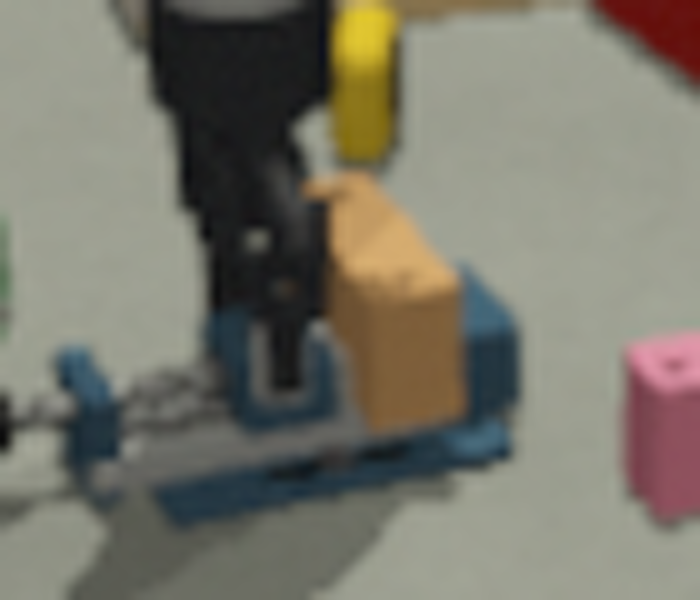

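The jaw is pinched at 59 mm (its width is 60). Sliding it open along vise -x, with the sideways load relieved.

```bash
python3 -m handwheel '[[0.4,-2,-1,-0.5,0,0,0],[0.4,-6,-1.5,-0.5,0,0,0],[0.4,-11,-1.5,-0.5,0,0,0],[0.4,-16,-1.5,-0.5,0,0,0],[0.4,-21,-1.5,-0.5,0,0,0],[0.4,-25,-1.5,-0.5,0,0,0],[0.4,-27,-1.5,-0.5,0,0,0],[0.4,-27,-1.5,-0.5,0,0,0]]' 40; python3 go.py .4764 .2372 .022 95.2
python3 - <<'E'
from h import *
p,d=ctrl.camera("side"); a=p[:,:,::-1].copy()
cv2.imwrite("pics/c9.png",cv2.resize(a[130:190,200:270],None,fx=10,fy=10,interpolation=2))
E
```

```text
t: 11.0
tool_pos: [0.449, 0.2363, 0.023]
ee_rot: [-3.138, -0.143, -0.001]
ft_force: [1.8, 3.4, 7.0]
gripper_width: 0.0588
t 11.00 pos [0.449  0.2363 0.023 ] F [1.79 3.44 7.02] w 0.0588 q [-0.32  0.6  -0.32  2.04  0.34  0.55 -2.36]
tool y heading -84.78 tool z [ 7.e-04  8.e-04 -1.e+00]
shift [27.4  1.6  1. ]
turn [ 1.2000e-03 -1.1000e-03 -3.1412e+00] deg 180.0
turn [-0.0007 -0.0008  0.0004] deg 0.1
```

View pics/c9.png

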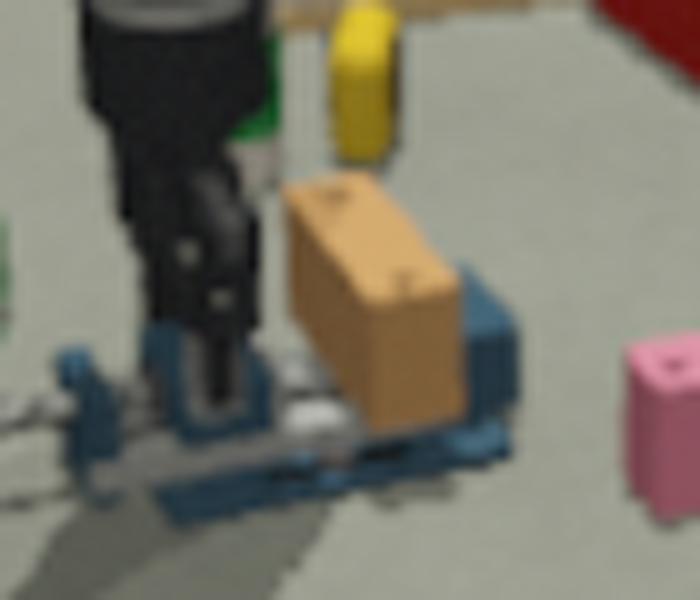

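```bash
python3 -m handwheel '[[1,0,0,0,0,0,0],[1,0,0,0,0,0,0],[1,0,0,-8,0,0,0],[1,0,0,-30,0,0,0],[1,0,0,-55,0,0,0],[1,0,0,-80,0,0,0],[1,0,0,-90,0,0,0],[1,0,0,-90,0,0,0]]' 30; python3 go.py .526 .2435 .11 5.3
python3 - <<'E'
from h import *
p,d=ctrl.camera("side"); a=p[:,:,::-1].copy()
cv2.imwrite("pics/c10.png",cv2.resize(a[110:190,190:270],None,fx=7,fy=7,interpolation=2))
E
```

```text
t: 12.05
tool_pos: [0.449, 0.2356, 0.1129]
ee_rot: [-3.138, -0.142, -0.001]
ft_force: [0.6, -0.1, -0.1]
gripper_width: 0.0855
t 12.05 pos [0.449  0.2356 0.1129] F [ 0.61 -0.15 -0.12] w 0.0855 q [-0.26  0.46 -0.4   1.95  0.25  0.77 -2.28]
tool y heading -84.82 tool z [ 7.e-04  1.e-04 -1.e+00]
shift [77.4 -0.9  3. ]
turn [ 5.0000e-04 -6.0000e-04 -1.5729e+00] deg 90.1
turn [-6.0000e-04 -5.0000e-04  1.5687e+00] deg 89.9
```

View pics/c10.png

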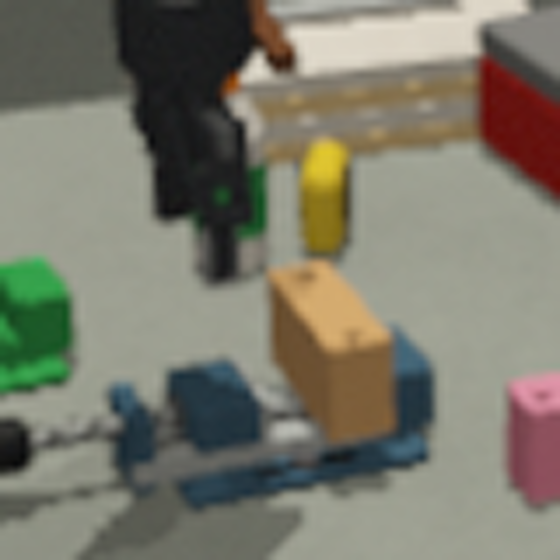

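```bash
python3 -m handwheel '[[1,5,0,0,0,0,-0.18],[1,15,0,0,0,0,-0.36],[1,28,0,0,0,0,-0.54],[1,42,0,0,0,0,-0.72],[1,55,0,0,0,0,-0.90],[1,66,-1,0,0,0,-1.08],[1,74,-1,0,0,0,-1.26],[1,77,-1,0,0,0,-1.44]]' 30; python3 go.py .526 .2435 .047 5.3
```

```text
t: 13.1
tool_pos: [0.5253, 0.2434, 0.111]
ee_rot: [-2.258, -2.182, 0.003]
ft_force: [-0.3, -0.1, -0.8]
gripper_width: 0.0853
t 13.10 pos [0.5253 0.2434 0.111 ] F [-0.34 -0.1  -0.77] w 0.0853 q [ 0.01  0.64 -0.79  1.76  0.54  0.97 -1.03]
tool y heading -1.97 tool z [-2.2e-03 -5.0e-04 -1.0e+00]
shift [ 0.2  0.9 64. ]
turn [-0.0022  0.0005 -0.1269] deg 7.3
turn [7.0000e-04 3.3000e-03 3.0147e+00] deg 172.7
```

```bash
python3 -m handwheel '[[1,0,0,0,0,0,-0.127],[1,0,0.5,12,0,0,-0.127],[1,0,0.5,26,0,0,-0.127],[1,0,0.5,40,0,0,-0.127],[1,0,0.5,52,0,0,-0.127],[1,0,0.5,60,0,0,-0.127],[1,0,0.5,64,0,0,-0.127],[1,0,0.5,64,0,0,-0.127]]' 30; python3 go.py .526 .2435 .047 5.3
python3 - <<'E'
from h import *
p,d=ctrl.camera("side"); a=p[:,:,::-1].copy()
cv2.imwrite("pics/c11.png",cv2.resize(a[110:190,190:270],None,fx=7,fy=7,interpolation=2))
E
```

```text
t: 14.1
tool_pos: [0.526, 0.2438, 0.0486]
ee_rot: [-2.123, -2.316, 0.0]
ft_force: [-0.3, 0.0, 0.8]
gripper_width: 0.0858
t 14.10 pos [0.526  0.2438 0.0486] F [-0.29  0.04  0.84] w 0.0858 q [-0.01  0.72 -0.76  1.82  0.65  0.86 -1.01]
tool y heading 4.98 tool z [-0. -0. -1.]
shift [-0.3  0.   1.6]
turn [-0.      0.     -0.0055] deg 0.3
turn [0.0000e+00 1.0000e-04 3.1361e+00] deg 179.7
```

View pics/c11.png

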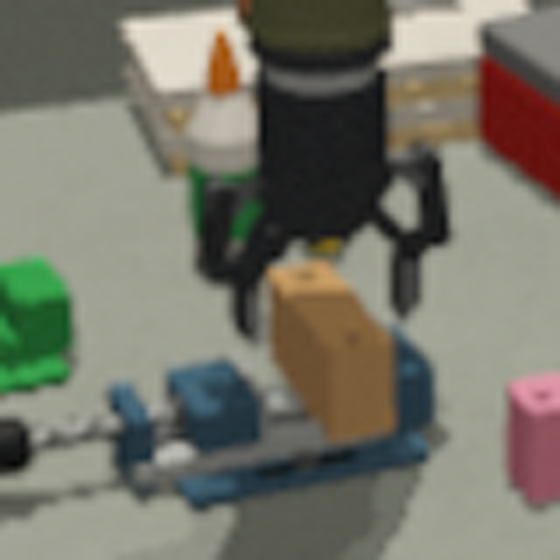

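```bash
python3 -m handwheel '[[0.6,0,0,0,0,0,0],[0.4,0,0,0,0,0,0],[0.3,0,0,0,0,0,0],[0.3,0,0,0,0,0,0],[0.2,0,0,0,0,0,0],[0.2,0,0,0,0,0,0],[0.2,0,0,0,0,0,0],[0.2,0,0,0,0,0,0]]' 40; python3 go.py .526 .2435 .047 5.3
```

```text
t: 15.15
tool_pos: [0.5262, 0.2438, 0.0489]
ee_rot: [2.123, 2.316, 0.001]
ft_force: [-0.9, -1.4, 5.1]
gripper_width: 0.0376
t 15.15 pos [0.5262 0.2438 0.0489] F [-0.88 -1.42  5.14] w 0.0376 q [-0.01  0.72 -0.76  1.82  0.65  0.86 -1.01]
tool y heading 4.98 tool z [ 6.e-04  1.e-04 -1.e+00]
shift [-0.3 -0.3  1.9]
turn [ 0.0006 -0.0001 -0.0056] deg 0.3
turn [-1.000e-04 -1.000e-03  3.136e+00] deg 179.7
```

```bash
python3 -m handwheel '[[0.2,0,0,-1,0,0,0],[0.2,0,0,-4,0,0,0],[0.2,0,0,-12,0,0,0],[0.2,0,0,-26,0,0,0],[0.2,0,0,-45,0,0,0],[0.2,0,0,-64,0,0,0],[0.2,0,0,-78,0,0,0],[0.2,0,0,-80,0,0,0]]' 40; python3 go.py .611 -.2404 .128 -14
python3 - <<'E'
from h import *
p,d=ctrl.camera("side"); a=p[:,:,::-1].copy()
cv2.imwrite("pics/c12.png",cv2.resize(a[110:190,190:270],None,fx=7,fy=7,interpolation=2))
E
```

```text
t: 16.15
tool_pos: [0.5265, 0.2441, 0.13]
ee_rot: [2.122, 2.315, 0.003]
ft_force: [-0.8, -0.6, -0.9]
gripper_width: 0.0375
t 16.15 pos [0.5265 0.2441 0.13  ] F [-0.83 -0.56 -0.95] w 0.0375 q [ 0.03  0.63 -0.84  1.74  0.54  1.01 -0.92]
tool y heading 4.97 tool z [ 2.e-03  8.e-04 -1.e+00]
shift [-490.    42.2    1.8]
turn [ 0.0019 -0.001   0.3312] deg 19.0
turn [ 1.4000e-03  2.8000e-03 -2.8104e+00] deg 161.0
```

View pics/c12.png

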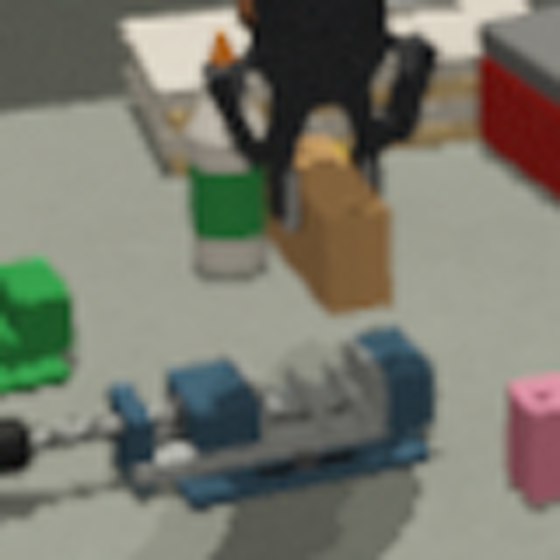

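```bash
python3 -m handwheel '[[0.2,-15,1,0,0,0,0.01],[0.2,-45,4,0,0,0,0.03],[0.2,-85,7,0,0,0,0.06],[0.2,-125,11,0,0,0,0.09],[0.2,-165,14,0,0,0,0.12],[0.2,-205,18,0,0,0,0.15],[0.2,-245,21,0,0,0,0.18],[0.2,-285,24,0,0,0,0.21]]' 40; python3 go.py .611 -.2404 .128 -14
```

```text
t: 17.2
tool_pos: [0.574, -0.0409, 0.1277]
ee_rot: [-2.356, -2.077, 0.002]
ft_force: [-0.0, -0.1, -1.5]
gripper_width: 0.0376
t 17.20 pos [ 0.574  -0.0409  0.1277] F [-0.04 -0.07 -1.48] w 0.0376 q [ 0.52  0.62 -0.8   1.76  0.52  1.   -0.61]
tool y heading -7.18 tool z [-1.7e-03 -5.0e-04 -1.0e+00]
shift [-193.3   61.7   -0.3]
turn [-0.0016  0.0008  0.119 ] deg 6.8
turn [-1.2000e-03 -2.4000e-03 -3.0226e+00] deg 173.2
```

```bash
python3 -m handwheel '[[0.2,-40,12,0,0,0,0.02],[0.2,-80,25,0,0,0,0.04],[0.2,-118,37,0,0,0,0.06],[0.2,-150,48,0,0,0,0.08],[0.2,-175,56,0,0,0,0.10],[0.2,-190,61,10,0,0,0.119],[0.2,-193,61,25,0,0,0.119],[0.2,-193,61,30,0,0,0.119]]' 40; python3 go.py .611 -.2404 .128 -14
python3 - <<'E'
from h import *
s=ctrl.state()
for n in("side","top"):
    p,d=ctrl.camera(n); a=p[:,:,::-1].copy(); cv2.imwrite(f"pics/{n}13.png",a)
a=cv2.imread("pics/side13.png");b=cv2.imread("pics/top13.png")
cv2.imwrite("pics/c13.png",np.hstack([cv2.resize(a[170:280,240:350],(390,390),interpolation=2),cv2.resize(b[140:240,280:380],(390,390),interpolation=2)]))
E
```

```text
t: 18.2
tool_pos: [0.6104, -0.2357, 0.0967]
ee_rot: [-2.469, -1.937, 0.002]
ft_force: [0.0, 0.5, -2.5]
gripper_width: 0.0374
t 18.20 pos [ 0.6104 -0.2357  0.0967] F [ 0.01  0.47 -2.55] w 0.0374 q [ 0.74  0.75 -0.74  1.57  0.56  1.05 -0.39]
tool y heading -13.77 tool z [-0.0027  0.0015 -1.    ]
shift [ -4.4   1.6 -31.3]
turn [-0.003  -0.0009  0.004 ] deg 0.3
turn [ 1.4000e-03 -4.6000e-03 -3.1375e+00] deg 179.8
```

View pics/c13.png

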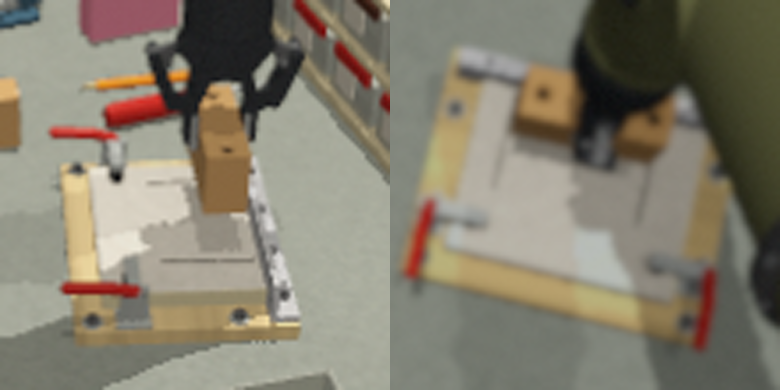

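```bash
python3 go.py .611 -.2404 .053 -14
```

```text
t 18.30 pos [ 0.611  -0.2353  0.0976] F [ 0.26  0.03 -2.21] w 0.0375 q [ 0.74  0.75 -0.74  1.57  0.56  1.05 -0.39]
tool y heading -13.73 tool z [-0.0016  0.0014 -1.    ]
shift [-5.   1.3 44.6]
turn [-0.0019 -0.0009  0.0047] deg 0.3
turn [ 1.5000e-03 -3.0000e-03 -3.1368e+00] deg 179.7
```

```bash
python3 -m handwheel '[[0.2,-1,0,6,0,0,0.004],[0.2,-2,0,14,0,0,0.004],[0.2,-3.5,0,24,0,0,0.004],[0.2,-3.5,0,33,0,0,0.004],[0.2,-3.5,0,39,0,0,0.004],[0.2,-3.5,0,42,0,0,0.004],[0.2,-3.5,0,43,0,0,0.004],[0.2,-3.5,0,43,0,0,0.004]]' 40; python3 go.py .611 -.2404 .05 -14
python3 - <<'E'
from h import *
from fitrect import edges
for n in("side","top"):
    p,d=ctrl.camera(n); a=p[:,:,::-1].copy(); cv2.imwrite(f"pics/{n}14.png",a)
s=ctrl.state();t=s["tool_pos"]; print(t,s["ft_force"])
g=(t[0],t[1],np.deg2rad(-14)); z=t[2]-.0489+.090; print(z)
for n in("top","side"):
    im=cv2.imread(f"pics/{n}14.png"); edges(n,im,g,z,19,55,"blk")
    o=ortho(n,im,.60,-.245,150,130,z,3)
    Q=pose(*g,z=z)([[.019,.055,0],[.019,-.055,0],[-.019,-.055,0],[-.019,.055,0]])
    px=np.c_[(-.245+.075-Q[:,1])*3000,(.60+.065-Q[:,0])*3000].astype(int); cv2.polylines(o,[px],True,(0,0,255),1)
    cv2.imwrite(f"pics/o14{n}.png",o)
cv2.imwrite("pics/o14.png",cv2.resize(np.hstack([cv2.imread(f"pics/o14{n}.png") for n in("top","side")]),None,fx=.88,fy=.88))
E
```

```text
t: 19.3
tool_pos: [0.6108, -0.2405, 0.0558]
ee_rot: [2.477, 1.932, 0.0]
ft_force: [-0.7, -0.4, -1.0]
gripper_width: 0.0372
t 19.30 pos [ 0.6108 -0.2405  0.0558] F [-0.7  -0.43 -0.98] w 0.0372 q [ 0.73  0.79 -0.71  1.6   0.6   0.98 -0.42]
tool y heading -14.10 tool z [ 3.e-04 -1.e-04 -1.e+00]
shift [0.1 0.2 5.8]
turn [ 0.0003 -0.     -0.0017] deg 0.1
turn [-0.0000e+00 -5.0000e-04  3.1399e+00] deg 179.9
[ 0.61084182 -0.24051504  0.05588489] [-0.19682966 -0.46217731 -2.33784958]
0.09698489293782248
top blk +x off -3.35 slope 1.47 deg 49 101
top blk -x off 1.98 slope -0.70 deg 57 101
top blk +y off 2.86 slope -19.27 deg 16 29
top blk -y off -2.34 slope 19.86 deg 18 29
side blk +x off 3.51 slope 4.36 deg 55 101
side blk -x off -0.92 slope 3.15 deg 39 101
side blk +y off -0.07 slope 13.27 deg 17 29
side blk -y off -1.36 slope -4.21 deg 0 29
```

View pics/o14.png

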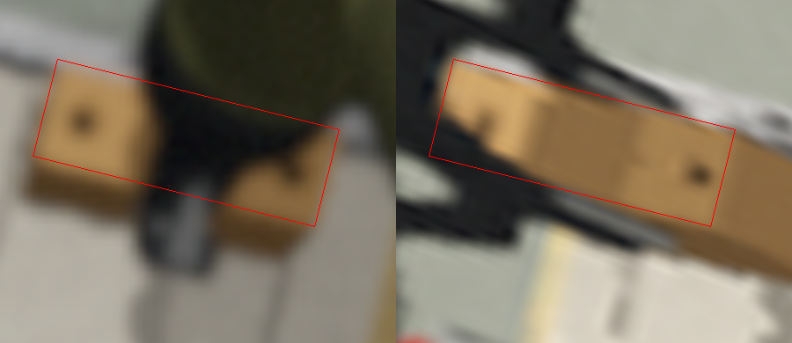

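```bash
python3 -m handwheel '[[0.2,0,0,0.5,0,0,0],[0.2,0,0,1,0,0,0],[0.2,0,0,1.5,0,0,0],[0.2,0,0,2,0,0,0],[0.2,0,0,2.5,0,0,0],[0.2,0,0,3,0,0,0],[0.2,0,0,3.5,0,0,0],[0.2,0,0,3.5,0,0,0]]' 40; python3 go.py .611 -.2404 .05 -14
```

```text
t: 20.4
tool_pos: [0.6106, -0.2405, 0.052]
ee_rot: [-2.477, -1.932, 0.0]
ft_force: [0.0, -0.3, -1.3]
gripper_width: 0.037
t 20.40 pos [ 0.6106 -0.2405  0.052 ] F [ 0.02 -0.29 -1.32] w 0.0370 q [ 0.73  0.8  -0.71  1.61  0.6   0.97 -0.43]
tool y heading -14.10 tool z [-1.e-04  1.e-04 -1.e+00]
shift [0.2 0.3 2. ]
turn [-0.0001 -0.0001 -0.0017] deg 0.1
turn [-1.0000e-04  2.0000e-04  3.1399e+00] deg 179.9
```

```bash
python3 -m handwheel '[[0.2,0,0,0.5,0,0,0],[0.2,0,0,0.8,0,0,0],[0.2,0,0,1.1,0,0,0],[0.2,0,0,1.4,0,0,0],[0.2,0,0,1.7,0,0,0],[0.2,0,0,2,0,0,0],[0.2,0,0,2.3,0,0,0],[0.2,0,0,2.3,0,0,0]]' 40; python3 go.py .611 -.2404 .05 -14
```

```text
t: 21.4
tool_pos: [0.6107, -0.2405, 0.05]
ee_rot: [2.477, 1.932, 0.0]
ft_force: [-1.4, 0.3, 0.8]
gripper_width: 0.0375
t 21.40 pos [ 0.6107 -0.2405  0.05  ] F [-1.42  0.35  0.8 ] w 0.0375 q [ 0.73  0.8  -0.71  1.61  0.6   0.97 -0.43]
tool y heading -14.10 tool z [ 1.e-04 -1.e-04 -1.e+00]
shift [0.2 0.3 0. ]
turn [ 0.0001  0.0001 -0.0018] deg 0.1
turn [ 1.0000e-04 -2.0000e-04  3.1398e+00] deg 179.9
```

The block is touching the board (Fz moved by about +3 N at the expected height). Now I'll check it against the pencil lines.

```bash
python3 - <<'E'
from h import *
for n in("side","top"):
    p,d=ctrl.camera(n); a=p[:,:,::-1].copy(); cv2.imwrite(f"pics/{n}15.png",a)
os=[]
for n,z in(("top",.031),("side",.031),("top",.091),("side",.091)):
    im=cv2.imread(f"pics/{n}15.png"); os.append(ortho(n,im,.605,-.245,160,120,z,2)) if z>.05 else os.append(ortho(n,im,.605,-.245,160,120,z,2))
cv2.imwrite("pics/o15.png",cv2.resize(np.vstack([np.hstack(os[:2]),np.hstack(os[2:])]),None,fx=1.2,fy=1.2,interpolation=2))
E
```

```text
(no output)
```

View pics/o15.png

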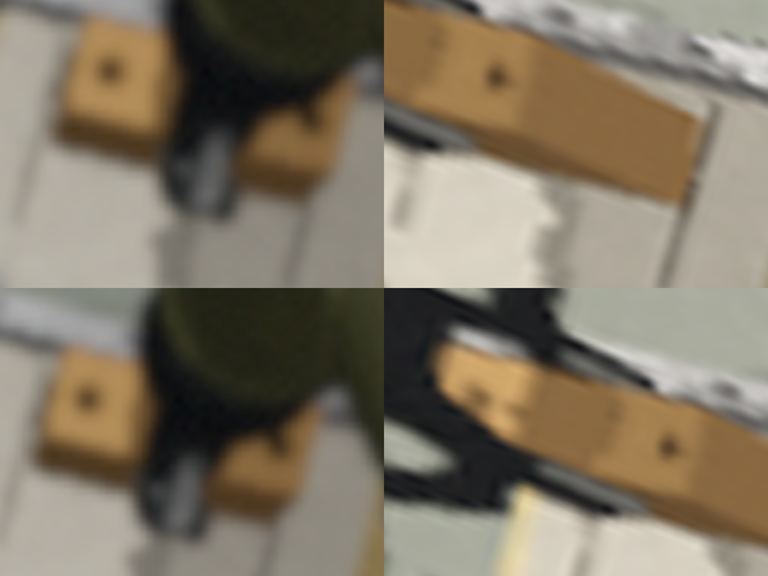

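Side ortho: about 2 mm gap to the near line (block end (690,160), line (697,160)). Top ortho: about 3.4 mm at the far line. So I shift +0.8 mm along the fence and approach slowly.

```bash
python3 -m handwheel '[[0.2,0.3,0.5,-0.1,0,0,0],[0.2,0.8,1.5,-0.1,0,0,0],[0.2,0.8,2.5,-0.1,0,0,0],[0.2,0.8,3.5,-0.1,0,0,0],[0.2,0.8,4.5,-0.1,0,0,0],[0.2,0.8,5.5,-0.1,0,0,0],[0.2,0.8,6.5,-0.1,0,0,0],[0.2,0.8,7,-0.1,0,0,0]]' 40; cat > fr.py <<'E'
from h import *
s=ctrl.state(); a=np.deg2rad(-14); u=np.array([np.cos(a),np.sin(a),0]); v=np.array([-np.sin(a),np.cos(a),0])
F=s["ft_force"]; d=s["tool_pos"]-np.array([.6107,-.2405,.05])
r=R.from_rotvec(s["ee_rot"]); y=r.apply([0,1,0])
print("t %.2f Fpush %.2f Falong %.2f Fz %.2f  tq"%(s["t"],F@u,F@v,F[2]),np.round(s["torque"],2),"moved mm",np.round([d@u*1e3,d@v*1e3,d[2]*1e3],2),"head %.2f w %.4f"%(np.rad2deg(np.arctan2(y[1],y[0])),s["gripper_width"]))
E
python3 fr.py
```

```text
t: 22.5
tool_pos: [0.6175, -0.2411, 0.05]
ee_rot: [-2.477, -1.932, 0.0]
ft_force: [-4.1, 0.4, 5.3]
gripper_width: 0.0375
t 22.50 Fpush -4.04 Falong -0.58 Fz 5.25  tq [ 0.27  0.92 -0.05] moved mm [ 6.71  1.07 -0.  ] head -14.08 w 0.0375
```

```bash
python3 -m handwheel '[[0.2,0,0,-0.3,0,0,0],[0.2,0,0,-0.5,0,0,0],[0.2,0,0.3,-0.5,0,0,0],[0.2,0,0.7,-0.5,0,0,0],[0.2,0,1.1,-0.5,0,0,0],[0.2,0,1.5,-0.5,0,0,0],[0.2,0,1.9,-0.5,0,0,0],[0.2,0,2,-0.5,0,0,0]]' 40; python3 fr.py
python3 - <<'E'
from h import *
p,d=ctrl.camera("side"); a=p[:,:,::-1].copy(); cv2.imwrite("pics/side16.png",a)
cv2.imwrite("pics/c16.png",cv2.resize(a[180:260,270:350],None,fx=7,fy=7,interpolation=2))
E
python3 fr.py
```

```text
t: 23.5
tool_pos: [0.6196, -0.2419, 0.0504]
ee_rot: [2.477, 1.932, 0.0]
ft_force: [-0.9, 0.1, -2.3]
gripper_width: 0.0375
t 23.50 Fpush -0.93 Falong -0.08 Fz -2.26  tq [ 0.03 -0.03  0.  ] moved mm [8.99 0.77 0.39] head -14.10 w 0.0375
t 23.55 Fpush -0.35 Falong -0.13 Fz -1.56  tq [ 0.03  0.03 -0.  ] moved mm [8.96 0.81 0.36] head -14.09 w 0.0375
```

View pics/c16.png

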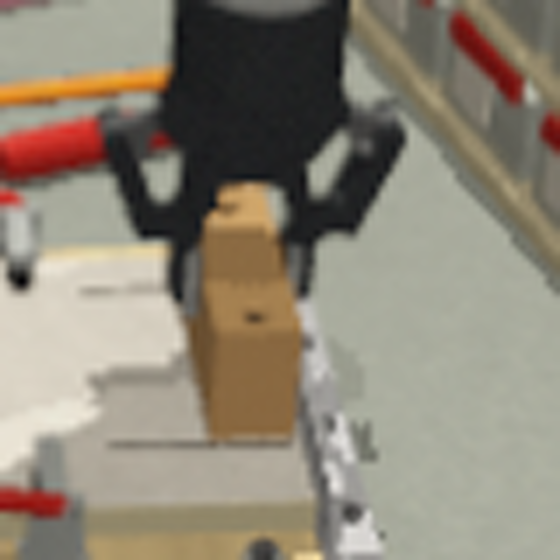

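The crop shows the block inside the near line at row about 440, just short of the fence, with the right finger clear above it. Continuing slowly to contact.

```bash
python3 -m handwheel '[[0.2,0,0.3,0.1,0,0,0],[0.2,0,0.6,0.15,0,0,0],[0.2,0,0.9,0.2,0,0,0],[0.2,0,1.2,0.2,0,0,0],[0.2,0,1.5,0.2,0,0,0],[0.2,0,1.8,0.2,0,0,0],[0.2,0,2.1,0.2,0,0,0],[0.2,0,2.1,0.2,0,0,0]]' 40; python3 fr.py
```

```text
t: 24.55
tool_pos: [0.6216, -0.2424, 0.0502]
ee_rot: [2.477, 1.932, 0.0]
ft_force: [0.1, 0.1, -2.5]
gripper_width: 0.0371
t 24.55 Fpush 0.05 Falong 0.16 Fz -2.53  tq [ 0.01 -0.02 -0.  ] moved mm [11.09  0.77  0.19] head -14.10 w 0.0371
```

```bash
python3 -m handwheel '[[0.2,0,0.2,0.1,0,0,0],[0.2,0,0.5,0.15,0,0,0],[0.2,0,0.8,0.2,0,0,0],[0.2,0,1.1,0.2,0,0,0],[0.2,0,1.4,0.2,0,0,0],[0.2,0,1.7,0.2,0,0,0],[0.2,0,2.0,0.2,0,0,0],[0.2,0,2.0,0.2,0,0,0]]' 40; python3 fr.py
```

```text
t: 25.55
tool_pos: [0.623, -0.2428, 0.05]
ee_rot: [-2.477, -1.932, 0.001]
ft_force: [-4.3, 0.7, 2.7]
gripper_width: 0.0377
t 25.55 Fpush -4.38 Falong -0.42 Fz 2.70  tq [ 0.28  0.99 -0.05] moved mm [12.46  0.75  0.02] head -14.10 w 0.0377
```

```bash
python3 -m handwheel '[[0.2,0,0,-0.1,0,0,0],[0.2,0,0.1,-0.1,0,0,0],[0.2,0,0.2,-0.1,0,0,0],[0.2,0,0.3,-0.1,0,0,0],[0.2,0,0.4,-0.1,0,0,0],[0.2,0,0.5,-0.1,0,0,0],[0.2,0,0.6,-0.1,0,0,0],[0.2,0,0.6,-0.1,0,0,0]]' 40; python3 fr.py
```

```text
t: 26.55
tool_pos: [0.6231, -0.2428, 0.05]
ee_rot: [-2.476, -1.931, 0.002]
ft_force: [-6.6, 2.1, 5.2]
gripper_width: 0.0372
t 26.55 Fpush -6.89 Falong 0.49 Fz 5.18  tq [ 0.51  1.56 -0.14] moved mm [12.55  0.8   0.05] head -14.10 w 0.0372
```

```bash
python3 -m handwheel '[[0.2,0,0,-0.1,0,0,0],[0.2,0,0,-0.2,0,0,0],[0.2,0,0.1,-0.3,0,0,0],[0.2,0,0.2,-0.3,0,0,0],[0.2,0,0.3,-0.3,0,0,0],[0.2,0,0.4,-0.3,0,0,0],[0.2,0,0.5,-0.3,0,0,0],[0.2,0,0.5,-0.3,0,0,0]]' 40; python3 fr.py
```

```text
t: 27.55
tool_pos: [0.6231, -0.2428, 0.05]
ee_rot: [-2.476, -1.93, 0.003]
ft_force: [-7.4, 2.5, 3.1]
gripper_width: 0.0374
t 27.55 Fpush -7.80 Falong 0.63 Fz 3.13  tq [ 0.5   1.74 -0.25] moved mm [12.56  0.76  0.05] head -14.11 w 0.0374
```

```bash
python3 -m handwheel '[[0.2,0,0,-0.1,0,0,0],[0.2,0,0,-0.2,0,0,0],[0.2,0,0.1,-0.3,0,0,0],[0.2,0,0.2,-0.3,0,0,0],[0.2,0,0.3,-0.3,0,0,0],[0.2,0,0.4,-0.3,0,0,0],[0.2,0,0.6,-0.3,0,0,0],[0.2,0,0.7,-0.3,0,0,0]]' 40; python3 fr.py
python3 - <<'E'
from h import *
for n in("side","top"):
    p,d=ctrl.camera(n); a=p[:,:,::-1].copy(); cv2.imwrite(f"pics/{n}17.png",a)
a=cv2.imread("pics/side17.png"); os=cv2.resize(a[180:260,270:350],(480,480),interpolation=2)
os2=cv2.resize(ortho("side",a,.605,-.285,100,100,.031,3),(300,300)); t=ortho("top",cv2.imread("pics/top17.png"),.61,-.245,160,96,.031,3); t=cv2.resize(t,(300,180))
cv2.imwrite("pics/c17.png",np.hstack([os,np.vstack([os2,t])]))
E
python3 fr.py
```

```text
t: 28.55
tool_pos: [0.6232, -0.2428, 0.0501]
ee_rot: [-2.475, -1.93, 0.005]
ft_force: [-9.8, 2.9, 3.4]
gripper_width: 0.0372
t 28.55 Fpush -10.25 Falong 0.44 Fz 3.42  tq [ 0.7   2.02 -0.3 ] moved mm [12.63  0.82  0.07] head -14.11 w 0.0372
t 28.65 Fpush -10.09 Falong 1.25 Fz 4.19  tq [ 0.66  2.02 -0.25] moved mm [12.63  0.79  0.09] head -14.11 w 0.0372
```

View pics/c17.png

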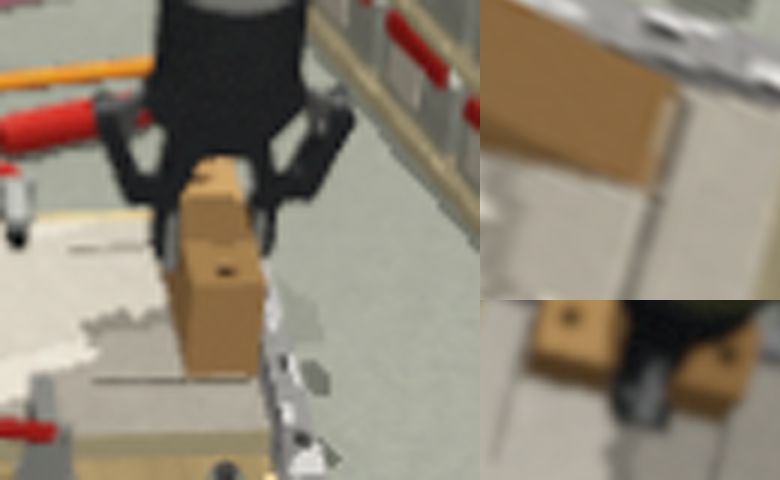

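```bash
python3 - <<'E'
from h import *
s=ctrl.state(); r=R.from_rotvec(s["ee_rot"]); a=np.deg2rad(-14); u=np.array([np.cos(a),np.sin(a),0]); z=r.apply([0,0,1]); print("tilt deg toward fence",np.rad2deg(z@u),"along",np.rad2deg(z@[-u[1],u[0],0]))
T=pose(.6414,-.2479,a,z=.031)
def samp(n,xs,ys,im):
    g=np.stack(np.meshgrid(xs,ys,indexing="ij"),-1).reshape(-1,2)/1000
    uv=proj(n,T(np.c_[g,np.zeros(len(g))])).astype(np.float32).reshape(len(xs),len(ys),2)
    return cv2.remap(im,uv,None,cv2.INTER_CUBIC)
o=[]
for n,y0,y1 in(("side",-45,-75),("top",75,45)):
    im=cv2.imread(f"pics/{n}17.png"); I=samp(n,np.arange(5,-65,-1/8),np.arange(y0,y1,-1/8*.625),im)
    for k in range(0,70,5): cv2.putText(I,str(5-k),(0,k*8+4),0,.3,(0,0,255))
    for k in range(0,30,5): cv2.putText(I,str(y0-k),(int(k*12.8),555),0,.4,(0,0,255)); cv2.line(I,(int(k*12.8),530),(int(k*12.8),540),(0,0,255))
    o.append(I)
cv2.imwrite("pics/c18.png",np.hstack(o)); print(o[0].shape)
E
```

```text
tilt deg toward fence -0.25943607853074596 along -0.010913119453365662
(560, 384, 3)
```

View pics/c18.png

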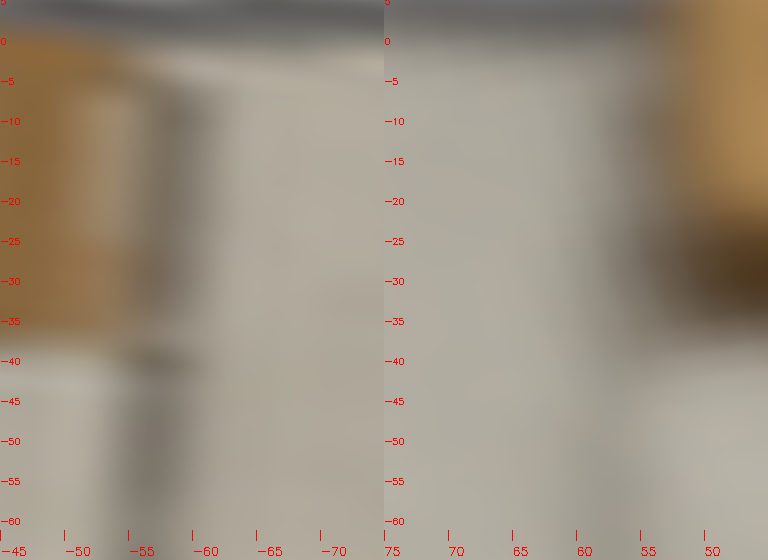

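The block is centred, with about 3 mm to each line, and flush: its front edge is at -38 mm. I'll relieve the down-press so the fence takes the push.

```bash
python3 -m handwheel '[[0.2,0,0,-0.1,0,0,0],[0.2,0,0,-0.2,0,0,0],[0.2,0,0,-0.3,0,0,0],[0.2,0,0,-0.3,0,0,0],[0.2,0,0,-0.3,0,0,0],[0.2,0,0,-0.3,0,0,0],[0.2,0,0,-0.3,0,0,0],[0.2,0,0,-0.3,0,0,0]]' 40; python3 fr.py
```

```text
t: 29.65
tool_pos: [0.6232, -0.2428, 0.0501]
ee_rot: [-2.475, -1.929, 0.005]
ft_force: [-8.6, 2.6, 1.9]
gripper_width: 0.0377
t 29.65 Fpush -8.95 Falong 0.46 Fz 1.88  tq [ 0.64  1.85 -0.34] moved mm [12.64  0.78  0.09] head -14.11 w 0.0377
```

```bash
python3 -m handwheel '[[0.2,0,0.1,-0.1,0,0,0],[0.2,0,0.2,-0.2,0,0,0],[0.2,0,0.3,-0.3,0,0,0],[0.2,0,0.4,-0.3,0,0,0],[0.2,0,0.5,-0.3,0,0,0],[0.2,0,0.5,-0.3,0,0,0],[0.2,0,0.5,-0.3,0,0,0],[0.2,0,0.5,-0.3,0,0,0]]' 40; python3 fr.py
python3 - <<'E'
from h import *
for i in range(4): ctrl.camera("side"); s=ctrl.state(); print(np.round(s["ft_force"],2))
E
```

```text
t: 30.65
tool_pos: [0.6232, -0.2428, 0.0502]
ee_rot: [-2.474, -1.929, 0.006]
ft_force: [-9.1, 2.6, 1.0]
gripper_width: 0.0371
t 30.65 Fpush -9.42 Falong 0.30 Fz 1.04  tq [ 0.75  2.01 -0.35] moved mm [12.66  0.82  0.16] head -14.12 w 0.0371
[-9.25  2.97  0.26]
[-9.14  3.29  1.26]
[-9.44  3.83  1.18]
[-8.39  3.9   0.7 ]
```

```bash
python3 -m handwheel '[[0.2,0,0.1,0,0,0,0],[0.2,0,0.2,0,0,0,0],[0.2,0,0.25,0,0,0,0],[0.2,0,0.25,0,0,0,0],[0.2,0,0.25,0,0,0,0],[0.2,0,0.25,0,0,0,0],[0.2,0,0.25,0,0,0,0],[0.2,0,0.25,0,0,0,0]]' 40
python3 - <<'E'
from h import *
u=np.array([np.cos(np.deg2rad(14)),-np.sin(np.deg2rad(14)),0]);L=[]
for i in range(6):
    p,d=ctrl.camera(("side","top")[i%2]); s=ctrl.state(); L.append([s["ft_force"]@u,s["ft_force"][2]])
    cv2.imwrite(f"pics/f{('side','top')[i%2]}.png",p[:,:,::-1])
print(np.round(L,2),np.mean(L,0),s["t"],s["gripper_width"])
a=cv2.imread("pics/fside.png"); b=cv2.imread("pics/ftop.png")
cv2.imwrite("pics/c19.png",np.hstack([cv2.resize(a[110:260,190:340],(400,400),interpolation=2),cv2.resize(b[130:280,100:400],(400,200),interpolation=2).repeat(2,0)]))
E
```

```text
t: 31.85
tool_pos: [0.6232, -0.2428, 0.0501]
ee_rot: [-2.474, -1.929, 0.006]
ft_force: [-9.8, 3.6, 0.4]
gripper_width: 0.0374
[[-10.67   1.87]
 [-10.17   1.05]
 [-10.24   1.98]
 [ -9.34   1.71]
 [ -9.49   1.65]
 [-10.3    2.  ]] [-10.03525563   1.710173  ] 32.15 0.03737108190774168
```

View pics/c19.png

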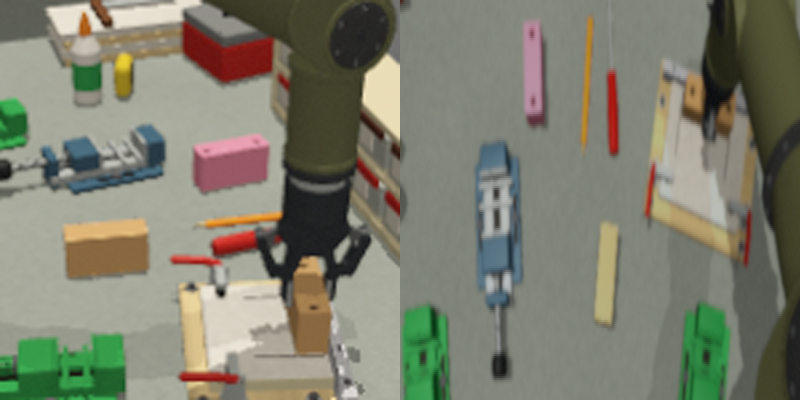

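```bash
python3 -m handwheel '[[0.2,0,0.1,-0.05,0,0,0],[0.2,0,0.2,-0.1,0,0,0],[0.2,0,0.2,-0.1,0,0,0],[0.2,0,0.2,-0.1,0,0,0],[0.2,0,0.2,-0.1,0,0,0],[0.2,0,0.2,-0.1,0,0,0],[0.2,0,0.2,-0.1,0,0,0],[0.2,0,0.2,-0.1,0,0,0]]' 40; python3 - <<'E'
from h import *
u=np.array([np.cos(np.deg2rad(14)),-np.sin(np.deg2rad(14)),0]);L=[]
for i in range(4):
    ctrl.camera("side"); s=ctrl.state(); L.append([s["ft_force"]@u,s["ft_force"][2]])
print(np.mean(L,0),s["t"]); m=np.mean(L,0)
if -12<m[0]<-9.3: print(ctrl.finish_job())
E
```

```text
t: 33.15
tool_pos: [0.6232, -0.2428, 0.0501]
ee_rot: [-2.474, -1.928, 0.006]
ft_force: [-9.0, 3.0, 1.2]
gripper_width: 0.0373
[-10.68740003   1.29625343] 33.35
the job is handed in; nothing more can be done
None
```

I slid the jaw open, moved the block to the shelf board and pressed it against the fence. I handed the job in at about 33 s with the grip and push still on; no verdict came back.

- **Jaw:** the gripper moved about 27 mm along the vise's opening direction while pinching the jaw. The last pictures show the jaw still open and the vise empty.
- **Block:** it is upright, same way up, with about 3 mm to each pencil line. Its front edge measured about 38 mm from the fence face, so the long side is flush. It may lean about 0.3° from the arm giving under load.
- **Push:** at hand-in the wrist sensor read about 10.7 N into the fence. I pressed it down lightly (about 3 N allowing for its weight), so friction on the board takes roughly 1 N and the fence gets about 10 N. That share is an estimate, not a measurement.
- **Other things:** nothing else looks moved in the last pictures.

**Readings that disagreed:**
- **Tool height:** the reported tool height did not match the scene. The fingers first closed above the jaw without touching it. I found the height, about 30 mm off, by touching the jaw's top with about 16 N, and used that correction from there on.
- **Positions:** the two cameras differed by about 2 mm, and the jaw sat about 2 mm sideways from where I had measured it. I centred the block by checking it against the lines themselves.

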